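# Fetch the tub from behind the jars and weigh it

## Task

The low white tub in the crate has been ordered and must be weighed, but tall jars hem it in on three sides (left, right and in front, on the robot's side): stand those three jars on the aluminium side tray and leave them there while you lift out the tub and set it in the middle of the scale's steel pan. Then put each jar back in the crate where it stood at the start, so that every jar is in its old place. Set everything down without dropping it, tip no jar over and leave the bowl alone.

Things in the scene. Friction and masses are not known exactly. Their poses are not given: they have to be found in the camera images.
- jar_red_center (a point): Upright glass jar of mussels, red lid; round, 58 mm diameter all the way up, 100 mm tall, 0.34 kg. This point is its centre, 50 mm above its underside, z up. Five such jars and the tub stand in the crate in two rows of three, 6 to 8 mm apart. Gripped about 20 mm above this point, fingertips stay above the tub and the crate's rim and a gripper body above the other jars.
- jar_blue_center (a point): Upright glass jar of mussels, blue lid; round, 58 mm diameter all the way up, 100 mm tall, 0.34 kg. This point is its centre, 50 mm above its underside, z up. Five such jars and the tub stand in the crate in two rows of three, 6 to 8 mm apart. Gripped about 20 mm above this point, fingertips stay above the tub and the crate's rim and a gripper body above the other jars.
- jar_yellow_center (a point): Upright glass jar of mussels, yellow lid; round, 58 mm diameter all the way up, 100 mm tall, 0.34 kg. This point is its centre, 50 mm above its underside, z up. Five such jars and the tub stand in the crate in two rows of three, 6 to 8 mm apart. Gripped about 20 mm above this point, fingertips stay above the tub and the crate's rim and a gripper body above the other jars.
- jar_green_center (a point): Upright glass jar of mussels, green lid; round, 58 mm diameter all the way up, 100 mm tall, 0.34 kg. This point is its centre, 50 mm above its underside, z up. Five such jars and the tub stand in the crate in two rows of three, 6 to 8 mm apart. Gripped about 20 mm above this point, fingertips stay above the tub and the crate's rim and a gripper body above the other jars.
- jar_black_center (a point): Upright glass jar of mussels, black lid; round, 58 mm diameter all the way up, 100 mm tall, 0.34 kg. This point is its centre, 50 mm above its underside, z up. Five such jars and the tub stand in the crate in two rows of three, 6 to 8 mm apart. Gripped about 20 mm above this point, fingertips stay above the tub and the crate's rim and a gripper body above the other jars.
- tub_center (a point): Low round white tub with a white lid, 60 mm diameter, 42 mm tall, 0.14 kg. This point is its centre, 21 mm above its underside, z up. It stands in the middle of the crate's back row (far from the robot), about 6 mm from the jars to its left, right and front (centres 64 to 66 mm off). The jars in the two front corners (centres 92 mm off) are not in its way.
- crate: Fixed slatted wooden crate, inside 140 mm (its x) by 208 mm (its y), walls 9 mm, rim 50 mm high, floor 8 mm thick (jars and tub stand 8 mm above the table). Origin on its underside below the tub's place (32 mm behind the crate's centre); x from its front (robot's side) to its back, y left along the rows. Rows at x = 0 and -64 mm, columns at y = -66, 0, +66 mm, each give or take 1 mm.
- tray: Fixed flat aluminium tray, 190 mm (its x) by 200 mm (its y), wall 4 mm thick and 16 mm high, floor 4 mm thick (things on it stand 4 mm above the table). Origin at the centre of its underside, z up. The side area; empty at the start, room for three jars in a triangle about 90 mm apart.
- scale_pan (a point): Fixed low digital scale, white plastic with a square brushed steel pan, 150 by 155 mm, 52 mm above the table. This point is the centre of the pan's upper face, z up; the display lies on the -x side, towards the robot. The pan does not sink.
- bowl: Bystander: blue ceramic bowl, 140 mm across, 55 mm high, on the table beyond the work; origin at the centre of its underside.

How it is judged (in metres and radians):
On the way, in this order (a step that is already met when the one before it is completed fails the run):
1. the three jars beside and in front of the tub stand upright and released on the tray, every other jar and the tub still in place (distance of tub_center from where it was at the start of the episode below 0.015 m and horizontal distance between each of jar_red_center, jar_blue_center, jar_yellow_center, jar_green_center, jar_black_center and crate above 0.08 m and ((horizontal distance between jar_red_center and tray below 0.095 m and contact force between jar_red and tray above 1 N and angle between jar_red_center's own z axis and vertical below 0.1 rad and contact force between jar_red and the fingers below 0.5 N) or distance of jar_red_center from where it was at the start of the episode below 0.012 m) and ((horizontal distance between jar_blue_center and tray below 0.095 m and contact force between jar_blue and tray above 1 N and angle between jar_blue_center's own z axis and vertical below 0.1 rad and contact force between jar_blue and the fingers below 0.5 N) or distance of jar_blue_center from where it was at the start of the episode below 0.012 m) and ((horizontal distance between jar_yellow_center and tray below 0.095 m and contact force between jar_yellow and tray above 1 N and angle between jar_yellow_center's own z axis and vertical below 0.1 rad and contact force between jar_yellow and the fingers below 0.5 N) or distance of jar_yellow_center from where it was at the start of the episode below 0.012 m) and ((horizontal distance between jar_green_center and tray below 0.095 m and contact force between jar_green and tray above 1 N and angle between jar_green_center's own z axis and vertical below 0.1 rad and contact force between jar_green and the fingers below 0.5 N) or distance of jar_green_center from where it was at the start of the episode below 0.012 m) and ((horizontal distance between jar_black_center and tray below 0.095 m and contact force between jar_black and tray above 1 N and angle between jar_black_center's own z axis and vertical below 0.1 rad and contact force between jar_black and the fingers below 0.5 N) or distance of jar_black_center from where it was at the start of the episode below 0.012 m)), for 0.2 s.
2. the tub stands released in the middle of the scale's pan while the cleared jars still stand on the tray (horizontal distance between tub_center and scale_pan below 0.015 m and z of tub_center in the frame of scale_pan between 0.017 and 0.025 m and angle between tub_center's own z axis and vertical below 0.1 rad and contact force between tub and the fingers below 0.5 N and linear speed of tub below 0.02 m/s and horizontal distance between each of jar_red_center, jar_blue_center, jar_yellow_center, jar_green_center, jar_black_center and crate above 0.08 m and ((horizontal distance between jar_red_center and tray below 0.095 m and contact force between jar_red and tray above 1 N and angle between jar_red_center's own z axis and vertical below 0.1 rad and contact force between jar_red and the fingers below 0.5 N) or distance of jar_red_center from where it was at the start of the episode below 0.012 m) and ((horizontal distance between jar_blue_center and tray below 0.095 m and contact force between jar_blue and tray above 1 N and angle between jar_blue_center's own z axis and vertical below 0.1 rad and contact force between jar_blue and the fingers below 0.5 N) or distance of jar_blue_center from where it was at the start of the episode below 0.012 m) and ((horizontal distance between jar_yellow_center and tray below 0.095 m and contact force between jar_yellow and tray above 1 N and angle between jar_yellow_center's own z axis and vertical below 0.1 rad and contact force between jar_yellow and the fingers below 0.5 N) or distance of jar_yellow_center from where it was at the start of the episode below 0.012 m) and ((horizontal distance between jar_green_center and tray below 0.095 m and contact force between jar_green and tray above 1 N and angle between jar_green_center's own z axis and vertical below 0.1 rad and contact force between jar_green and the fingers below 0.5 N) or distance of jar_green_center from where it was at the start of the episode below 0.012 m) and ((horizontal distance between jar_black_center and tray below 0.095 m and contact force between jar_black and tray above 1 N and angle between jar_black_center's own z axis and vertical below 0.1 rad and contact force between jar_black and the fingers below 0.5 N) or distance of jar_black_center from where it was at the start of the episode below 0.012 m)), for 0.2 s.
At the end, for the whole second after the job is handed in: The tub stands upright and at rest on the scale's pan, within 15 mm of its centre; all five jars stand upright and at rest in the crate, each within 12 mm of where it stood at the start; nothing is held (horizontal distance between tub_center and scale_pan below 0.015 m and z of tub_center in the frame of scale_pan between 0.017 and 0.025 m and angle between each of tub_center, jar_red_center, jar_blue_center, jar_yellow_center, jar_green_center, jar_black_center's own z axis and vertical below 0.1 rad and contact force between tub and the fingers below 0.5 N and linear speed of each of tub, jar_red, jar_blue, jar_yellow, jar_green, jar_black below 0.02 m/s and distance of each of jar_red_center, jar_blue_center, jar_yellow_center, jar_green_center, jar_black_center from where it was at the start of the episode below 0.012 m); the robot touches nothing.
It fails at once if a jar or the tub is tipped by more than 0.35 rad (angle between any of jar_red_center, jar_blue_center, jar_yellow_center, jar_green_center, jar_black_center, tub_center's own z axis and vertical above 0.35 rad).
It fails at once if a jar or the tub is dropped or knocked flying (moves faster than 0.6 m/s with no finger on it) ((linear speed of jar_red above 0.6 m/s and contact force between jar_red and the fingers below 0.1 N) or (linear speed of jar_blue above 0.6 m/s and contact force between jar_blue and the fingers below 0.1 N) or (linear speed of jar_yellow above 0.6 m/s and contact force between jar_yellow and the fingers below 0.1 N) or (linear speed of jar_green above 0.6 m/s and contact force between jar_green and the fingers below 0.1 N) or (linear speed of jar_black above 0.6 m/s and contact force between jar_black and the fingers below 0.1 N) or (linear speed of tub above 0.6 m/s and contact force between tub and the fingers below 0.1 N)).
It fails at once if the bowl is moved by more than 30 mm (distance of bowl from where it was at the start of the episode above 0.03 m).
It also fails if it takes over 144 s, if anything falls off the work surface, if the arm or the gripper's body presses on something with over 40 N, if the wrist force passes 120 N, or if a joint passes its speed limit or range.

## Robot

A 6-joint arm with a two-finger parallel gripper is mounted at the origin on the work surface. World frame = base frame: x ahead of the robot, y to its left, z up, the work surface at z = 0. Lengths are in mm, angles in rad, forces in N, time in s.
With the tool pointing down it reaches from about 250 to 725 mm from the base axis. Payload 9.7 kg.
Tool frame: the origin (TCP) lies on the front face of the gripper's body, between the roots of the fingers; the fingertips stand 73 mm ahead of it and the grasp point (between the pads) lies 54 mm ahead of it; y points along the fingers, z is the direction in which the jaws open and shut, and the axes are right-handed (so a half turn about y gives the same grasp; the last joint's range is limited). The gripper opens to 85 mm and grips with 20 to 120 N. Pads are 22 mm wide; open, the fingers measure 114 mm over their backs; the gripper's body (76 mm by 85 mm) begins 54 mm behind the grasp point. The pads swing forward as they close: fully open they stand 13 mm farther back than shut.
Start: joints at [1.154, 0.087, 0.176, 1.66, 0, 1.571], TCP at [222.657, 502.912, 303.884] pointing down, gripper open.
Joint ranges: [-3.13, 3.13], [-0.85, 1.81], [-1.15, 1.24], [-2.2, 2.28], [-1.44, 1.52], [-3.14, 3.14]. Speed limits (rad/s): [2.22, 2.22, 2.57, 3.14, 3.14, 3.14].

## Interface

Orientations are given as a rotation vector (axis times angle).
In Python, from cell import arm, imaging gives the robot as it stands.
- The arm moves only by the tool drive_tool, never from a script. Its argument "steps" is a list of rows, each a list of 2 entries, a list of its own where there are three numbers: the shift along the tool's x, y, z in m, then the turn, a rotation vector about the tool's x, y, z in rad. A call has 1 to 10 rows; each row is the pose to reach, as a shift and turn from the pose commanded when the call began, along the tool's axes at that moment; what a row does not reach only later rows make up. A row lasts 1/12 s, in which the tool goes at most 41.7 mm and 7.16 degrees, less where a joint would pass 70% of its speed; a pose out of reach is approached as far as the arm can. A call with a gripper value outside its range is refused whole. "grip" is the closure, from 0 (fully open) to 1 (shut), set as the call begins (left out, the last holds). The fingers move at their own pace and stop on an object; the grip force is fixed at half the most. Time passes only in rows, so rows that repeat a pose let the fingers close. It gives the time, the measured TCP pose, the force and the opening at its end, in the units of the state.
- arm.get_state(): the state, without advancing time (a new reading comes with each control period).
- imaging.snapshot(name): name is "scene" or "top" or "wrist"; returns a dict with "pixels" (384x512x3 uint8, red, green, blue), "range_z" (384x512 float32, mm along the optical axis (not along the pixel's ray), 0 where there is no reading), "K" (3x3 intrinsics, pixels), "xyz" and "orientation" of the camera in the world. Camera axes: x right, y down, z forward; pixel columns grow to the right and rows downward; lengths in mm; the calibration is good to about 2 mm. A picture is of the moment at which its call begins.
- arm.sign_off(): hands the job in, once; it reports no verdict.
The state is a dict: "clock": time; "q": joint angles; "joint_vel": joint speeds; "joint_torque": joint torques, N m; "position": TCP position; "tcp_rot": TCP orientation; "force": force on the tool from outside, world axes, zero at the start; "moment": the same for the moment, N m; "gripper_width": finger opening in mm.
Only numpy, scipy, OpenCV 4.12 (cv2) and the standard library are available. Lean on these libraries where they do the work, as an engineer would, in place of code of your own. Each camera call takes 0.05 s, during which the arm holds its last target.

## Working session

There is one attempt and no reset: what is moved stays moved. The work goes in short steps, Python scripts to look and compute and a tool call to move; the robot and the scene stay as the last step left them, time stands still between calls to the robot, and variables do not carry over. Pictures are saved under pics/ and viewed, and the job is handed in when it is done.

Besides the shell and the picture viewer there is one more tool, called after "Call:" as name(argument=value, ...), one argument or row to a line, values as JSON. drive_tool: Moves the arm, as the interface text tells. Its arguments: {"type":"object","properties":{"steps":{"type":"array","items":{"type":"array"}},"grip":{"type":"number"}},"required":["steps"]}

```bash
mkdir -p pics; ls; python3 - <<'E'
from cell import arm, imaging
import cv2, numpy as np
s=arm.get_state(); print(s)
for n in ("scene","top"):
    d=imaging.snapshot(n); cv2.imwrite(f"pics/{n}0.png",d["pixels"][:,:,::-1]); print(n,d["K"],d["xyz"],d["orientation"],(d["range_z"]>0).mean())
E
```

```text
pics
{'clock': 0.0, 'q': array([ 1.15398967e+00,  8.74581297e-02,  1.75133850e-01,  1.65981192e+00,
       -3.04633204e-05,  1.57079792e+00]), 'joint_vel': array([ 1.28548645e-03,  6.81229661e-05, -2.11170176e-04, -1.25976541e-03,
        2.27539530e-04,  1.17131326e-04]), 'joint_torque': array([ 2.12947598e-03, -5.20387602e+01,  4.64807582e+01,  1.62677479e-02,
        6.14658848e-05, -1.37390481e-05]), 'position': array([222.61371609, 502.78429266, 303.18393585]), 'tcp_rot': array([-1.54728057,  0.32718596, -0.32679495]), 'force': array([ 1.03679248,  0.42803129, -0.57875963]), 'moment': array([0.01623726, 0.01455133, 0.03126809]), 'gripper_width': 85.34724407899843}
scene [[448.54760363   0.         253.29234419]
 [  0.         448.54760363 187.33384654]
 [  0.           0.           1.        ]] [1229.46547352 -624.13554091  819.9699338 ] [-2.11779027 -0.92680922  0.43126861] 0.996002197265625
top [[406.93255723   0.         248.6711276 ]
 [  0.         406.93255723 195.52375152]
 [  0.           0.           1.        ]] [ 462.51792465   -8.52834535 1067.6430722 ] [-2.10531214  2.16426807 -0.15457088] 0.9959259033203125
```

View pics/scene0.png

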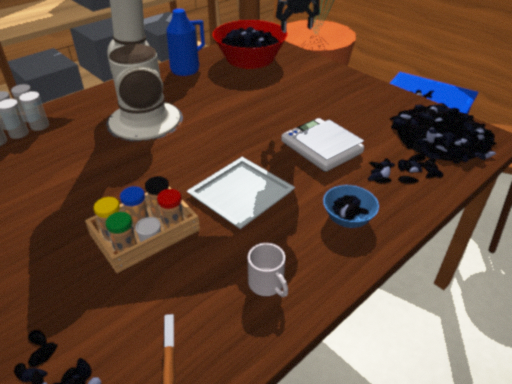

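View pics/top0.png

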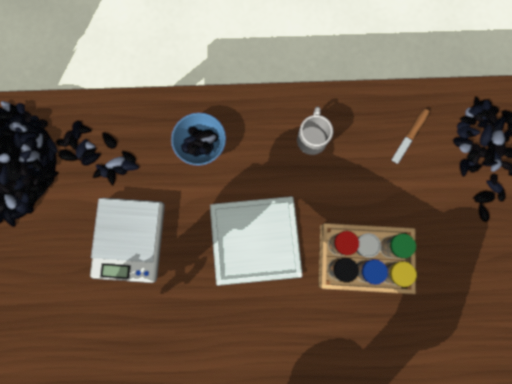

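```bash
python3 - <<'E'
from cell import arm
from scipy.spatial.transform import Rotation as R
print(R.from_rotvec(arm.get_state()["tcp_rot"]).as_matrix().round(3))
E
```

```text
[[ 0.914 -0.     0.405]
 [-0.405 -0.001  0.914]
 [ 0.    -1.    -0.001]]
```

The crate is at top-image (368,258): red (346,243), tub (369,245), green (403,245) in the back row, and black (346,270), blue (374,272), yellow (403,273) in front. The tray is at (256,240) and the scale at (128,235). So red, green and blue have to move. Next I'll measure positions.

```bash
cat > h.py <<'E'
from cell import arm, imaging
import cv2, numpy as np
from scipy.spatial.transform import Rotation as R
def cloud(d):
    K=d["K"];z=d["range_z"];v,u=np.mgrid[:z.shape[0],:z.shape[1]]
    p=np.stack([(u-K[0,2])/K[0,0]*z,(v-K[1,2])/K[1,1]*z,z],-1)
    return p@R.from_rotvec(d["orientation"]).as_matrix().T+d["xyz"]
def ray(d,u,v,zp):
    K=d["K"];r=R.from_rotvec(d["orientation"]).as_matrix()@np.array([(u-K[0,2])/K[0,0],(v-K[1,2])/K[1,1],1])
    o=np.array(d["xyz"]);return o+r*(zp-o[2])/r[2]
def masks(d):
    h=cv2.cvtColor(d["pixels"],cv2.COLOR_RGB2HSV);H,S,V=[h[...,i].astype(int) for i in range(3)]
    return dict(red=((H<8)|(H>172))&(S>170)&(V>60),yellow=(H>20)&(H<34)&(S>180)&(V>80),green=(H>45)&(H<85)&(S>100)&(V>40),
      blue=(H>105)&(H<125)&(S>150)&(V>60),black=(V<50),white=(S<60)&(V>100))
def tool_delta(target,jaw_deg=None):
    """world target TCP -> shift in tool axes(m); """
    s=arm.get_state();M=R.from_rotvec(s["tcp_rot"]).as_matrix()
    return M.T@(np.array(target)-s["position"])/1000
E
python3 - <<'E'
from h import *
for n in ("top","scene"):
    d=imaging.snapshot(n);P=cloud(d);m=masks(d)
    for k,a in m.items():
        z=P[...,2]; 
        reg=(P[...,0]>200)&(P[...,0]<620)&(P[...,1]>-460)&(P[...,1]<-120)
        zz=(z>98)&(z<118) if k!="white" else (z>35)&(z<60)
        b=(a&reg&zz).astype(np.uint8)
        c,_=cv2.findContours(b,cv2.RETR_EXTERNAL,cv2.CHAIN_APPROX_NONE)
        for q in sorted(c,key=cv2.contourArea)[-2:]:
            if cv2.contourArea(q)<60: continue
            mm=np.zeros(b.shape,np.uint8);cv2.drawContours(mm,[q],-1,1,-1);s=mm>0
            (u,v),rad=cv2.minEnclosingCircle(q);e=cv2.fitEllipse(q)
            print(n,k,len(P[s]),"medz",np.median(z[s]).round(1),"ell",np.round(e[0],1),np.round(e[1],1),"ray",ray(d,*e[0],108 if k!="white" else 50).round(1),"cloud",P[s].mean(0).round(1))
d=imaging.snapshot("top");P=cloud(d);z=P[...,2]
def rect(name,sel):
    n,l,st,_=cv2.connectedComponentsWithStats(sel.astype(np.uint8))
    i=1+np.argmax(st[1:,4]);q=P[l==i][:,:2].astype(np.float32)
    print(name,len(q),cv2.minAreaRect(q),np.median(z[l==i]))
hsv=cv2.cvtColor(d["pixels"],cv2.COLOR_RGB2HSV)
X,Y=P[...,0],P[...,1]
rect("tray",(hsv[...,1]<70)&(hsv[...,2]>90)&(X>200)&(X<620)&(Y>-130)&(Y<140))
rect("scalepan",(z>47)&(z<60)&(X>200)&(X<560)&(Y>150)&(Y<480))
rect("scaleall",(z>20)&(z<60)&(X>200)&(X<560)&(Y>150)&(Y<480))
rect("crate",(z>25)&(z<125)&(X>200)&(X<560)&(Y<-120)&(Y>-470))
rect("rim",(z>43)&(z<57)&(X>200)&(X<560)&(Y<-120)&(Y>-470))
E
```

```text
top red 438 medz 107.7 ell [346.1 242.6] [22.2 23.3] ray [ 495.7 -224.3  108. ] cloud [ 495.6 -224.   109.9]
top yellow 476 medz 107.8 ell [402.9 273.7] [22.7 25. ] ray [ 420.9 -350.2  108. ] cloud [ 421.2 -348.1  113.8]
top green 484 medz 107.8 ell [402.8 245.4] [23.1 24.9] ray [ 485.6 -355.5  108. ] cloud [ 485.6 -353.4  113.7]
top blue 451 medz 107.8 ell [374.4 271.3] [22.1 24.2] ray [ 428.1 -285.1  108. ] cloud [ 428.2 -284.5  109.9]
top black 461 medz 107.5 ell [345.5 269.3] [22.4 24.5] ray [ 434.3 -218.9  108. ] cloud [ 434.5 -218.4  109.6]
top white 444 medz 47.8 ell [368.7 244.9] [22.3 23.8] ray [ 490.5 -292.7   50. ] cloud [ 490.4 -291.4   54.7]
scene red 376 medz 107.7 ell [168.8 197.6] [18.3 24.1] ray [ 502.1 -229.4  108. ] cloud [ 502.7 -229.7  108.9]
scene yellow 387 medz 108.0 ell [106.3 206.2] [17.8 25.7] ray [ 427.9 -354.1  108. ] cloud [ 427.  -353.7  107.3]
scene green 421 medz 107.9 ell [118.4 221.8] [19.2 25.8] ray [ 493.1 -359.7  108. ] cloud [ 493.9 -359.9  109. ]
scene blue 343 medz 107.9 ell [132.  195.4] [17.1 23.4] ray [ 435.3 -289.8  108. ] cloud [ 434.3 -2
[... 194 characters left out ...]
-295.9   50. ] cloud [ 495.6 -295.5   49.6]
tray 7044 ((512.81201171875, -11.985015869140625), (213.82627868652344, 225.83700561523438), 3.8190248012542725) 4.254954198774726
scalepan 2219 ((518.220703125, 315.7252197265625), (154.97747802734375, 97.11270141601562), 84.47309875488281) 51.48455490245931
scaleall 3709 ((493.7003173828125, 317.7175598144531), (165.75741577148438, 147.07803344726562), 84.64753723144531) 49.640647665243364
crate 5032 ((459.2518310546875, -288.95294189453125), (226.99838256835938, 157.98837280273438), 85.30786895751953) 102.30104366554798
rim 1069 ((459.25439453125, -288.9217224121094), (226.93576049804688, 157.98837280273438), 85.30786895751953) 49.79386841933399
```

```bash
python3 - <<'E'
from h import *
d=imaging.snapshot("top");p=d["pixels"][:,:,::-1]
a=cv2.resize(p[215:305,310:425],None,fx=5,fy=5,interpolation=cv2.INTER_CUBIC)
b=cv2.resize(p[190:290,80:180],None,fx=4.5,fy=4.5,interpolation=cv2.INTER_CUBIC)
cv2.imwrite("pics/c1.png",a);cv2.imwrite("pics/c2.png",b)
E
```

```text
(no output)
```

View pics/c1.png

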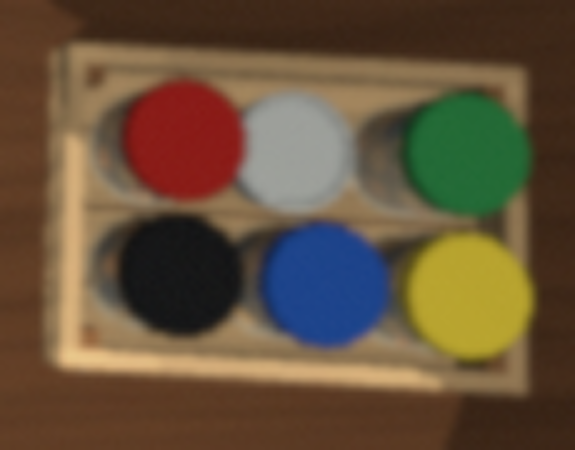

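View pics/c2.png

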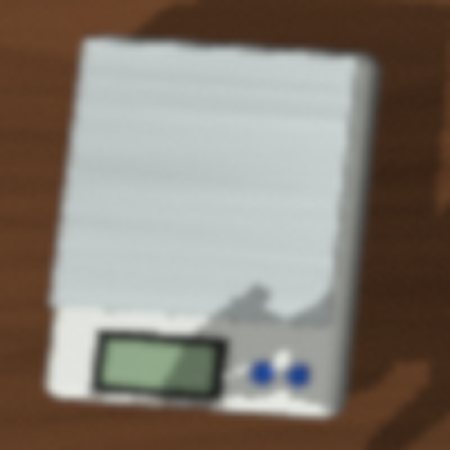

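```bash
cat >> h.py <<'E'
def lids(n,d=None,verbose=True):
    d=d or imaging.snapshot(n);P=cloud(d);m=masks(d);out={};z=P[...,2]
    for k,a in m.items():
        reg=(P[...,0]>200)&(P[...,0]<640)&(P[...,1]>-460)&(P[...,1]<130)
        zz=(z>95)&(z<118) if k!="white" else (z>42)&(z<58)
        b=(a&reg&zz).astype(np.uint8)
        c,_=cv2.findContours(b,cv2.RETR_EXTERNAL,cv2.CHAIN_APPROX_NONE)
        if not c: continue
        q=max(c,key=cv2.contourArea)
        if cv2.contourArea(q)<60: continue
        mm=np.zeros(b.shape,np.uint8);cv2.drawContours(mm,[q],-1,1,-1);s=mm>0
        top=108 if k!="white" else 50
        t=s&(abs(z-np.median(z[s]))<2.5)&cv2.erode(mm,np.ones((2,2),np.uint8)).astype(bool)
        # top-face points: re-cast every pixel on the top plane, circle through hull
        ys,xs=np.nonzero(t);pts=np.array([ray(d,x,y,top)[:2] for x,y in zip(xs,ys)],np.float32)
        (cx,cy),r=cv2.minEnclosingCircle(pts)
        out[k]=np.array([cx,cy,np.mean(pts[:,0]),np.mean(pts[:,1])])
        if verbose: print(n,k,len(pts),"circ",round(cx,1),round(cy,1),"r",round(r,1),"mean",pts.mean(0).round(1),"z",np.median(z[s]).round(1))
    return out
E
python3 - <<'E'
from h import *
lids("top");lids("scene")
print(tool_delta([450,-285,330]))
E
```

```text
top red 333 circ 494.4 -225.4 r 26.3 mean [ 494.1 -225.4] z 107.9
top yellow 373 circ 419.8 -351.1 r 27.5 mean [ 419.8 -351.6] z 108.0
top green 354 circ 484.7 -356.2 r 27.6 mean [ 484.5 -356.5] z 107.8
top blue 358 circ 427.6 -286.5 r 26.9 mean [ 426.8 -285.8] z 108.0
top black 349 circ 434.0 -220.5 r 27.3 mean [ 433.3 -219.6] z 107.7
top white 309 circ 489.2 -292.1 r 28.6 mean [ 490.  -293.9] z 47.8
scene red 253 circ 501.1 -228.3 r 29.3 mean [ 501.2 -228.1] z 107.7
scene yellow 273 circ 426.9 -352.9 r 28.1 mean [ 426.4 -352.5] z 108.0
scene green 285 circ 491.2 -359.0 r 27.7 mean [ 491.4 -358.8] z 107.8
scene blue 235 circ 433.5 -288.4 r 27.4 mean [ 433.7 -288.3] z 108.0
scene black 210 circ 439.5 -223.2 r 27.3 mean [ 439.3 -222.7] z 108.0
scene white 289 circ 495.4 -293.8 r 30.3 mean [ 495.6 -294.2] z 48.3
[ 0.52686562 -0.0260937  -0.62841158]
```

Call:
drive_tool(
  steps=[
    [[0.527,-0.026,-0.628],[0,-0.34,0]],
    [[0.527,-0.026,-0.628],[0,-0.34,0]],
    [[0.527,-0.026,-0.628],[0,-0.34,0]],
    [[0.527,-0.026,-0.628],[0,-0.34,0]],
    [[0.527,-0.026,-0.628],[0,-0.34,0]],
    [[0.527,-0.026,-0.628],[0,-0.34,0]],
    [[0.527,-0.026,-0.628],[0,-0.34,0]],
    [[0.527,-0.026,-0.628],[0,-0.34,0]],
    [[0.527,-0.026,-0.628],[0,-0.34,0]],
    [[0.527,-0.026,-0.628],[0,-0.34,0]],
  ],
)

```text
clock: 1.23
position: [338.1, 100.9, 317.5]
tcp_rot: [-1.57, 0.059, -0.061]
force: [1.4, 1.2, 0.5]
gripper_width: 85.4
```

```bash
python3 - <<'E'
from h import *
s=arm.get_state();print(s["position"],s["q"].round(3));M=R.from_rotvec(s["tcp_rot"]).as_matrix();print(M.round(3),tool_delta([450,-285,330]))
E
```

```text
[338.06975316 100.93961051 317.4711534 ] [ 0.29  -0.373 -0.204  1.739  0.     0.366]
[[ 0.997  0.001  0.076]
 [-0.076  0.     0.997]
 [ 0.001 -1.     0.   ]] [ 0.14100788 -0.01253538 -0.37629028]
```

Call:
drive_tool(
  steps=[
    [[0.141,-0.013,-0.376],[0,0,0]],
    [[0.141,-0.013,-0.376],[0,0,0]],
    [[0.141,-0.013,-0.376],[0,0,0]],
    [[0.141,-0.013,-0.376],[0,0,0]],
    [[0.141,-0.013,-0.376],[0,0,0]],
    [[0.141,-0.013,-0.376],[0,0,0]],
    [[0.141,-0.013,-0.376],[0,0,0]],
    [[0.141,-0.013,-0.376],[0,0,0]],
    [[0.141,-0.013,-0.376],[0,0,0]],
    [[0.141,-0.013,-0.376],[0,0,0]],
  ],
)

```text
clock: 2.07
position: [450.3, -286.4, 329.5]
tcp_rot: [-1.57, 0.062, -0.062]
force: [1.4, 0.4, 0.4]
gripper_width: 85.3
```

Call:
drive_tool(
  steps=[
    [[0,0,0],[0,0,0]],
    [[0,0,0],[0,0,0]],
    [[0,0,0],[0,0,0]],
  ],
)

```text
clock: 2.32
position: [449.9, -282.6, 330.0]
tcp_rot: [-1.569, 0.061, -0.06]
force: [-1.1, -0.2, 0.7]
gripper_width: 85.9
```

```bash
python3 - <<'E'
from h import *
d=imaging.snapshot("wrist");cv2.imwrite("pics/w1.png",d["pixels"][:,:,::-1]);print(d["xyz"],d["orientation"],d["K"])
s=arm.get_state();print(s["position"],s["q"].round(3),s["clock"])
np.savez("w1.npz",**d)
lids("wrist",d)
E
```

```text
[ 383.83435625 -275.89384438  399.12936723] [2.15238368 1.99261085 0.26961944] [[274.43662914   0.         259.81231357]
 [  0.         274.43662914 191.90983495]
 [  0.           0.           1.        ]]
[ 449.85910376 -282.14739464  330.3081418 ] [-0.56   0.053  0.192  1.71   0.    -0.484] 2.3667
wrist red 1784 circ 495.8 -225.2 r 28.5 mean [ 495.1 -224.9] z 107.0
wrist green 1750 circ 485.9 -354.2 r 28.4 mean [ 485.5 -353.3] z 106.9
wrist blue 1912 circ 428.8 -283.7 r 26.8 mean [ 428.3 -284. ] z 107.0
wrist black 1662 circ 434.6 -220.4 r 27.5 mean [ 433.6 -223.4] z 107.0
wrist white 1224 circ 491.6 -289.8 r 29.1 mean [ 493.4 -290.3] z 46.7
```

View pics/w1.png

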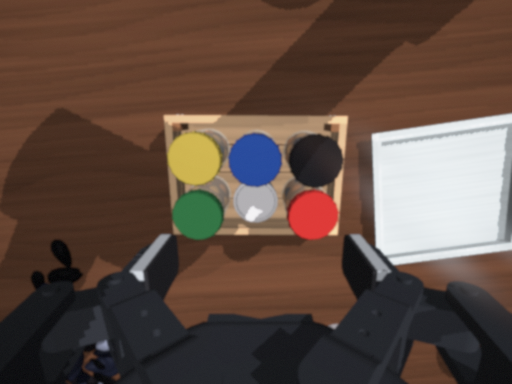

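```bash
cat > g.py <<'E'
import sys
from h import *
s=arm.get_state();print(s["position"].round(1),s["tcp_rot"].round(3),round(s["clock"],1),s["force"].round(1),s["gripper_width"].round(1))
print(tool_delta([float(x) for x in sys.argv[1:4]]).round(4))
E
python3 g.py 495.6 -224.6 132
```

```text
Traceback (most recent call last):
  File "g.py", line 3, in <module>
    s=arm.get_state();print(s["position"].round(1),s["tcp_rot"].round(3),round(s["clock"],1),s["force"].round(1),s["gripper_width"].round(1))
                                                                                                                 ^^^^^^^^^^^^^^^^^^^^^^^^
AttributeError: 'float' object has no attribute 'round'
```

```bash
sed -i 's/s\["gripper_width"\].round(1)/round(s["gripper_width"],1)/' g.py
python3 g.py 495.6 -224.6 132
```

```text
[ 449.9 -282.1  330.3] [-1.57  0.06 -0.06] 2.4 [-0.5 -0.5 -0.9] 85.6
[0.0412 0.1983 0.0608]
```

Call:
drive_tool(
  steps=[
    [[0.02,0.02,0.03],[0,0,0]],
    [[0.041,0.04,0.061],[0,0,0]],
    [[0.041,0.06,0.061],[0,0,0]],
    [[0.041,0.08,0.061],[0,0,0]],
    [[0.041,0.08,0.061],[0,0,0]],
    [[0.041,0.08,0.061],[0,0,0]],
    [[0.041,0.08,0.061],[0,0,0]],
    [[0.041,0.08,0.061],[0,0,0]],
  ],
)

```text
clock: 3.03
position: [495.8, -225.3, 252.1]
tcp_rot: [-1.571, 0.059, -0.062]
force: [0.6, -0.7, 1.1]
gripper_width: 85.4
```

```bash
python3 g.py 495.6 -224.6 132
```

```text
[ 495.8 -225.3  252.1] [-1.571  0.059 -0.062] 3.0 [ 0.6 -0.7  1.1] 85.4
[-0.0005  0.12    0.0008]
```

Call:
drive_tool(
  steps=[
    [[0,0.02,0],[0,0,0]],
    [[0,0.04,0],[0,0,0]],
    [[0,0.06,0],[0,0,0]],
    [[0,0.08,0],[0,0,0]],
    [[0,0.1,0],[0,0,0]],
    [[0,0.115,0],[0,0,0]],
    [[0,0.12,0],[0,0,0]],
    [[0,0.12,0],[0,0,0]],
    [[0,0.12,0],[0,0,0]],
    [[0,0.12,0],[0,0,0]],
  ],
)

```text
clock: 3.87
position: [496.2, -225.6, 131.8]
tcp_rot: [-1.571, 0.059, -0.062]
force: [0.5, 0.0, 0.6]
gripper_width: 85.3
```

```bash
python3 g.py 495.6 -224.6 132; python3 - <<'E'
from h import *
d=imaging.snapshot("wrist");cv2.imwrite("pics/w2.png",d["pixels"][:,:,::-1])
E
```

```text
[ 496.2 -225.6  131.8] [-1.571  0.059 -0.062] 3.9 [0.5 0.  0.6] 85.3
[-0.0007 -0.0002  0.001 ]
```

View pics/w2.png

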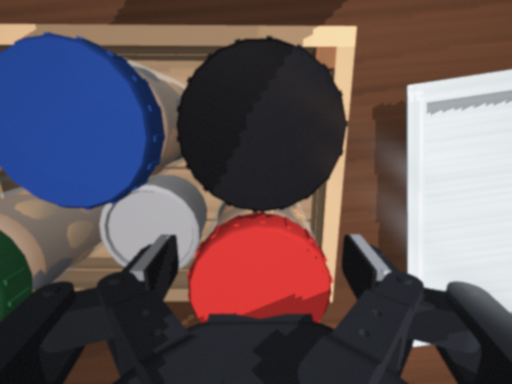

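Wrist view: the red lid at (260,270) is centred between the fingertips (about 165 and 350). Closing.

Call:
drive_tool(
  steps=[
    [[0,0,0],[0,0,0]],
    [[0,0,0],[0,0,0]],
    [[0,0,0],[0,0,0]],
    [[0,0,0],[0,0,0]],
    [[0,0,0],[0,0,0]],
    [[0,0,0],[0,0,0]],
    [[0,0,0],[0,0,0]],
    [[0,0,0],[0,0,0]],
  ],
  grip=0.6,
)

```text
clock: 4.58
position: [495.9, -225.4, 131.0]
tcp_rot: [-1.571, 0.059, -0.061]
force: [-0.3, -0.7, 5.9]
gripper_width: 56.7
```

Call:
drive_tool(
  steps=[
    [[0,-0.003,0],[0,0,0]],
    [[0,-0.01,0],[0,0,0]],
    [[0,-0.02,0],[0,0,0]],
    [[0,-0.035,0],[0,0,0]],
    [[0,-0.05,0],[0,0,0]],
    [[0,-0.07,0],[0,0,0]],
    [[0,-0.09,0],[0,0,0]],
    [[0,-0.105,0],[0,0,0]],
    [[0,-0.115,0],[0,0,0]],
    [[0,-0.12,0],[0,0,0]],
  ],
)

```text
clock: 5.42
position: [495.9, -225.3, 252.0]
tcp_rot: [-1.571, 0.059, -0.062]
force: [0.3, -0.4, -3.4]
gripper_width: 56.9
```

```bash
python3 g.py 495.6 -224.6 132; python3 - <<'E'
from h import *
d=imaging.snapshot("wrist");cv2.imwrite("pics/w3.png",d["pixels"][:,:,::-1])
d=imaging.snapshot("top");P=cloud(d);z=P[...,2]
p=d["pixels"][:,:,::-1];cv2.imwrite("pics/t1.png",cv2.resize(p[185:305,90:430],None,fx=2.3,fy=2.3,interpolation=cv2.INTER_CUBIC))
# tray floor and pan
hsv=cv2.cvtColor(d["pixels"],cv2.COLOR_RGB2HSV);X,Y=P[...,0],P[...,1]
for nm,sel in (("tray z>12",(z>9)&(z<22)&(X>360)&(X<660)&(Y>-140)&(Y<120)),("tray floor",(z>1)&(z<8)&(hsv[...,1]<70)&(hsv[...,2]>90)&(X>360)&(X<660)&(Y>-140)&(Y<120)),("pan",(z>46)&(z<58)&(X>360)&(X<660)&(Y>180)&(Y<430))):
    q=P[sel][:,:2];print(nm,len(q),np.percentile(q,[0.5,50,99.5],axis=0).round(1).tolist(),cv2.minAreaRect(q.astype(np.float32)))
E
```

```text
[ 495.9 -225.3  252. ] [-1.571  0.059 -0.062] 5.4 [ 0.3 -0.4 -3.4] 56.9
[-0.0005  0.12    0.0008]
tray z>12 1535 [[405.3, -123.6], [509.0, -12.0], [619.6, 100.6]] ((512.5736694335938, -11.155197143554688), (206.63070678710938, 216.2456817626953), 3.8415629863739014)
tray floor 4768 [[415.1, -120.4], [510.8, -12.0], [614.7, 88.8]] ((513.2564697265625, -11.800537109375), (214.54612731933594, 224.84234619140625), 3.997936487197876)
pan 3664 [[466.9, 233.1], [543.2, 312.8], [621.2, 392.4]] ((544.7998046875, 313.4089050292969), (156.3887481689453, 150.32518005371094), 84.37173461914062)
```

View pics/w3.png

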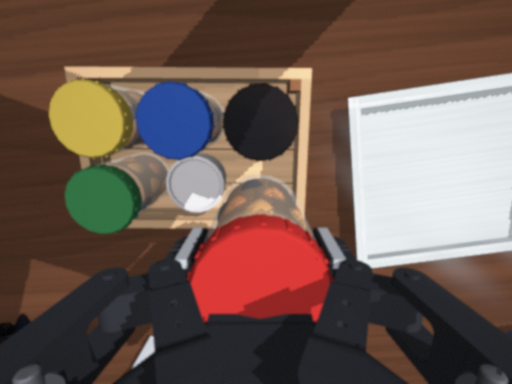

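View pics/t1.png

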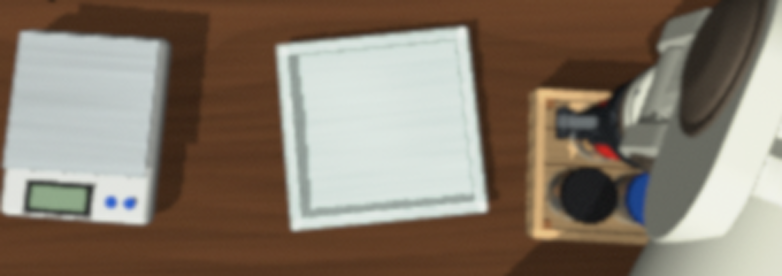

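```bash
python3 g.py 560 33 128.3
```

```text
[ 495.8 -225.3  250.8] [-1.57   0.06  -0.061] 5.5 [ 0.1  0.1 -3.3] 56.7
[0.0441 0.1224 0.2625]
```

Call:
drive_tool(
  steps=[
    [[0.002,0,0.01],[0,0,0]],
    [[0.005,0,0.03],[0,0,0]],
    [[0.01,0,0.06],[0,0,0]],
    [[0.015,0,0.09],[0,0,0]],
    [[0.02,0,0.12],[0,0,0]],
    [[0.025,0,0.15],[0,0,0]],
    [[0.03,0,0.18],[0,0,0]],
    [[0.036,0,0.215],[0,0,0]],
    [[0.04,0,0.24],[0,0,0]],
    [[0.043,0,0.255],[0,0,0]],
  ],
)

```text
clock: 6.35
position: [557.8, 29.0, 248.6]
tcp_rot: [-1.569, 0.06, -0.057]
force: [0.5, 0.1, -3.8]
gripper_width: 57.1
```

Call:
drive_tool(
  steps=[
    [[0.001,0,0.007],[0,0,0]],
    [[0.001,0.005,0.007],[0,0,0]],
    [[0.001,0.015,0.007],[0,0,0]],
    [[0.001,0.03,0.007],[0,0,0]],
    [[0.001,0.045,0.007],[0,0,0]],
    [[0.001,0.06,0.007],[0,0,0]],
    [[0.001,0.075,0.007],[0,0,0]],
    [[0.001,0.09,0.007],[0,0,0]],
    [[0.001,0.1,0.007],[0,0,0]],
    [[0.001,0.1,0.007],[0,0,0]],
  ],
)

```text
clock: 7.18
position: [558.0, 31.5, 146.9]
tcp_rot: [-1.571, 0.065, -0.058]
force: [-0.1, 0.4, -3.6]
gripper_width: 56.6
```

```bash
python3 g.py 560 33 128.3;python3 - <<'E'
from h import *
d=imaging.snapshot("scene");cv2.imwrite("pics/s1.png",d["pixels"][100:300,80:400,::-1].repeat(2,0).repeat(2,1))
E
```

```text
[558.   31.5 146.9] [-1.571  0.065 -0.058] 7.2 [-0.1  0.4 -3.6] 56.6
[0.0019 0.0186 0.0017]
```

View pics/s1.png

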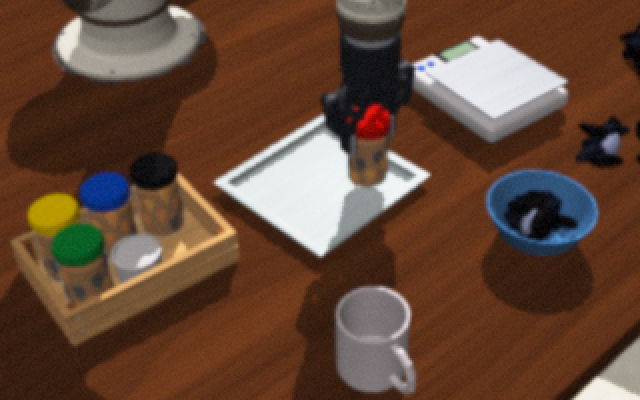

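Call:
drive_tool(
  steps=[
    [[0,0.005,0],[0,0,0]],
    [[0,0.01,0],[0,0,0]],
    [[0,0.014,0],[0,0,0]],
    [[0,0.016,0],[0,0,0]],
    [[0,0.017,0],[0,0,0]],
    [[0,0.0175,0],[0,0,0]],
    [[0,0.018,0],[0,0,0]],
    [[0,0.018,0],[0,0,0]],
    [[0,0.018,0],[0,0,0]],
  ],
)

```text
clock: 7.98
position: [559.6, 32.7, 132.3]
tcp_rot: [-1.57, 0.06, -0.06]
force: [-0.1, -0.2, -3.1]
gripper_width: 56.6
```

```bash
python3 g.py 560 33 128.3
```

```text
[559.6  32.7 132.3] [-1.57  0.06 -0.06] 8.0 [-0.1 -0.2 -3.1] 56.6
[0.0003 0.004  0.0003]
```

Call:
drive_tool(
  steps=[
    [[0,0.001,0],[0,0,0]],
    [[0,0.002,0],[0,0,0]],
    [[0,0.002,0],[0,0,0]],
    [[0,0.002,0],[0,0,0]],
  ],
)

```text
clock: 8.32
position: [559.5, 32.7, 130.0]
tcp_rot: [-1.57, 0.06, -0.06]
force: [-0.1, -0.5, -3.6]
gripper_width: 56.6
```

Call:
drive_tool(
  steps=[
    [[0,0.001,0],[0,0,0]],
    [[0,0.001,0],[0,0,0]],
    [[0,0.001,0],[0,0,0]],
  ],
)

```text
clock: 8.57
position: [559.5, 32.6, 129.0]
tcp_rot: [-1.57, 0.06, -0.06]
force: [0.3, -0.9, -2.6]
gripper_width: 56.9
```

Call:
drive_tool(
  steps=[
    [[0,0.001,0],[0,0,0]],
    [[0,0.001,0],[0,0,0]],
    [[0,0.001,0],[0,0,0]],
  ],
)

```text
clock: 8.82
position: [559.5, 32.6, 128.0]
tcp_rot: [-1.57, 0.06, -0.06]
force: [0.1, -0.6, -3.8]
gripper_width: 56.7
```

Call:
drive_tool(
  steps=[
    [[0,0.001,0],[0,0,0]],
    [[0,0.001,0],[0,0,0]],
    [[0,0.001,0],[0,0,0]],
  ],
)

```text
clock: 9.07
position: [559.6, 32.7, 127.1]
tcp_rot: [-1.57, 0.06, -0.06]
force: [0.2, -0.2, -3.3]
gripper_width: 57.0
```

Call:
drive_tool(
  steps=[
    [[0,0.0005,0],[0,0,0]],
    [[0,0.0005,0],[0,0,0]],
    [[0,0.0005,0],[0,0,0]],
  ],
)

```text
clock: 9.32
position: [559.6, 32.6, 127.0]
tcp_rot: [-1.57, 0.06, -0.061]
force: [-2.4, -0.4, 2.1]
gripper_width: 57.1
```

Call:
drive_tool(
  steps=[
    [[0,0,0],[0,0,0]],
    [[0,0,0],[0,0,0]],
    [[0,0,0],[0,0,0]],
    [[0,0,0],[0,0,0]],
    [[0,0,0],[0,0,0]],
    [[0,0,0],[0,0,0]],
  ],
  grip=0,
)

```text
clock: 9.82
position: [559.6, 32.6, 126.6]
tcp_rot: [-1.57, 0.06, -0.06]
force: [1.1, 0.8, -0.4]
gripper_width: 85.4
```

Call:
drive_tool(
  steps=[
    [[0,-0.005,0],[0,0,0]],
    [[0,-0.02,0],[0,0,0]],
    [[0,-0.05,0],[0,0,0]],
    [[0,-0.08,0],[0,0,0]],
    [[0,-0.11,0],[0,0,0]],
    [[0,-0.125,0],[0,0,0]],
    [[0,-0.125,0],[0,0,0]],
    [[0,-0.125,0],[0,0,0]],
  ],
)

```text
clock: 10.48
position: [559.9, 32.7, 252.6]
tcp_rot: [-1.57, 0.059, -0.062]
force: [0.4, -0.4, -0.5]
gripper_width: 85.4
```

```bash
python3 g.py 485.8 -354.8 132; python3 - <<'E'
from h import *
d=imaging.snapshot("wrist");cv2.imwrite("pics/w4.png",d["pixels"][:,:,::-1]);lids("wrist",d)
E
```

```text
[559.9  32.7 252.6] [-1.57   0.059 -0.062] 10.5 [ 0.4 -0.4 -0.5] 85.4
[-0.0444  0.1204 -0.392 ]
wrist red 3266 circ 558.9 34.2 r 27.7 mean [558.3  34.5] z 103.0
```

View pics/w4.png

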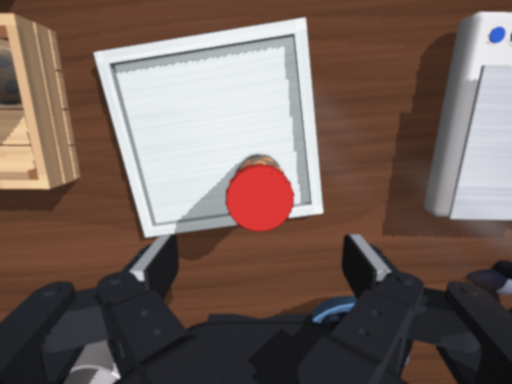

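Red stands upright on the tray (lid at (260,197)). Now green.

Call:
drive_tool(
  steps=[
    [[-0.004,0,-0.035],[0,0,0]],
    [[-0.009,0,-0.075],[0,0,0]],
    [[-0.013,0,-0.115],[0,0,0]],
    [[-0.018,0,-0.155],[0,0,0]],
    [[-0.022,0,-0.195],[0,0,0]],
    [[-0.027,0,-0.235],[0,0,0]],
    [[-0.031,0,-0.275],[0,0,0]],
    [[-0.036,0,-0.315],[0,0,0]],
    [[-0.04,0,-0.355],[0,0,0]],
    [[-0.044,0,-0.385],[0,0,0]],
  ],
)

```text
clock: 11.37
position: [484.8, -350.4, 249.7]
tcp_rot: [-1.569, 0.063, -0.06]
force: [1.1, 1.0, 0.0]
gripper_width: 85.7
```

Call:
drive_tool(
  steps=[
    [[0,0,-0.007],[0,0,0]],
    [[0,0,-0.007],[0,0,0]],
    [[0,0,-0.007],[0,0,0]],
    [[0,0,-0.007],[0,0,0]],
    [[0,0,-0.007],[0,0,0]],
  ],
)

```text
clock: 11.78
position: [486.0, -353.4, 251.5]
tcp_rot: [-1.57, 0.059, -0.059]
force: [-0.7, 0.8, -0.9]
gripper_width: 85.5
```

```bash
python3 g.py 485.8 -354.8 132; python3 - <<'E'
from h import *
d=imaging.snapshot("wrist");cv2.imwrite("pics/w5.png",d["pixels"][:,:,::-1]);lids("wrist",d)
E
```

```text
[ 486.  -353.4  251.5] [-1.57   0.059 -0.059] 11.8 [-0.7  0.8 -0.9] 85.5
[-1.000e-04  1.195e-01 -1.400e-03]
wrist green 3422 circ 486.0 -354.7 r 28.2 mean [ 485.5 -354.8] z 107.0
wrist blue 4068 circ 428.6 -285.3 r 27.6 mean [ 427.7 -285.2] z 107.0
wrist black 4307 circ 435.2 -221.6 r 28.7 mean [ 433.4 -220.8] z 107.0
wrist white 2346 circ 491.4 -290.9 r 29.6 mean [ 491.2 -291.1] z 46.8
```

View pics/w5.png

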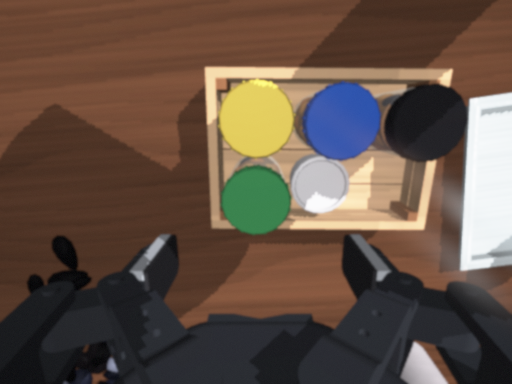

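Green lid at (256,200), centred. Descend and grip.

Call:
drive_tool(
  steps=[
    [[0,0.02,-0.001],[0,0,0]],
    [[0,0.04,-0.001],[0,0,0]],
    [[0,0.06,-0.001],[0,0,0]],
    [[0,0.08,-0.001],[0,0,0]],
    [[0,0.1,-0.001],[0,0,0]],
    [[0,0.115,-0.001],[0,0,0]],
    [[0,0.12,-0.001],[0,0,0]],
    [[0,0.12,-0.001],[0,0,0]],
    [[0,0.12,-0.001],[0,0,0]],
    [[0,0.12,-0.001],[0,0,0]],
  ],
)

```text
clock: 12.67
position: [486.1, -355.8, 133.1]
tcp_rot: [-1.571, 0.059, -0.061]
force: [-0.1, -0.7, -0.0]
gripper_width: 85.3
```

Call:
drive_tool(
  steps=[
    [[0,0,0],[0,0,0]],
    [[0,0,0],[0,0,0]],
    [[0,0,0],[0,0,0]],
    [[0,0,0],[0,0,0]],
    [[0,0,0],[0,0,0]],
    [[0,0,0],[0,0,0]],
    [[0,0,0],[0,0,0]],
    [[0,0,0],[0,0,0]],
  ],
  grip=0.6,
)

```text
clock: 13.33
position: [485.8, -356.1, 132.7]
tcp_rot: [-1.571, 0.059, -0.062]
force: [0.0, -0.0, 5.8]
gripper_width: 56.8
```

Call:
drive_tool(
  steps=[
    [[0,-0.003,0],[0,0,0]],
    [[0,-0.01,0],[0,0,0]],
    [[0,-0.02,0],[0,0,0]],
    [[0,-0.035,0],[0,0,0]],
    [[0,-0.05,0],[0,0,0]],
    [[0,-0.07,0],[0,0,0]],
    [[0,-0.09,0],[0,0,0]],
    [[0,-0.11,0],[0,0,0]],
    [[0,-0.125,0],[0,0,0]],
    [[0,-0.13,0],[0,0,0]],
  ],
)

```text
clock: 14.17
position: [485.9, -356.1, 265.1]
tcp_rot: [-1.572, 0.058, -0.063]
force: [-0.4, -1.0, -4.2]
gripper_width: 56.9
```

```bash
python3 g.py 464 33 127
```

```text
[ 485.9 -356.1  265.1] [-1.572  0.058 -0.063] 14.2 [-0.4 -1.  -4.2] 56.9
[-0.0521  0.1371  0.3865]
```

Call:
drive_tool(
  steps=[
    [[-0.001,0,0.01],[0,0,0]],
    [[-0.005,0,0.035],[0,0,0]],
    [[-0.01,0,0.07],[0,0,0]],
    [[-0.015,0,0.11],[0,0,0]],
    [[-0.02,0,0.15],[0,0,0]],
    [[-0.026,0,0.19],[0,0,0]],
    [[-0.032,0,0.23],[0,0,0]],
    [[-0.038,0,0.27],[0,0,0]],
    [[-0.042,0,0.305],[0,0,0]],
    [[-0.046,0,0.335],[0,0,0]],
  ],
)

```text
clock: 15.0
position: [464.1, -15.6, 260.6]
tcp_rot: [-1.57, 0.061, -0.059]
force: [0.5, -0.4, -3.1]
gripper_width: 56.9
```

Call:
drive_tool(
  steps=[
    [[-0.003,0,0.025],[0,0,0]],
    [[-0.005,0,0.04],[0,0,0]],
    [[-0.006,0,0.048],[0,0,0]],
    [[-0.006,0,0.051],[0,0,0]],
    [[-0.006,0.01,0.051],[0,0,0]],
    [[-0.006,0.03,0.051],[0,0,0]],
    [[-0.006,0.05,0.051],[0,0,0]],
    [[-0.006,0.07,0.051],[0,0,0]],
    [[-0.006,0.09,0.051],[0,0,0]],
    [[-0.006,0.11,0.051],[0,0,0]],
  ],
)

```text
clock: 15.83
position: [462.9, 31.8, 149.5]
tcp_rot: [-1.57, 0.062, -0.061]
force: [0.5, -0.1, -3.3]
gripper_width: 57.1
```

Call:
drive_tool(
  steps=[
    [[0,0.008,0],[0,0,0]],
    [[0,0.013,0],[0,0,0]],
    [[0,0.013,0],[0,0,0]],
    [[0,0.013,0],[0,0,0]],
    [[0,0.013,0],[0,0,0]],
  ],
)

```text
clock: 16.25
position: [463.9, 32.9, 139.7]
tcp_rot: [-1.57, 0.059, -0.062]
force: [0.1, -0.0, -3.5]
gripper_width: 57.2
```

```bash
python3 g.py 464 33 128.7
```

```text
[463.9  32.9 139.7] [-1.57   0.059 -0.062] 16.2 [ 0.1 -0.  -3.5] 57.2
[0.0001 0.011  0.0001]
```

Call:
drive_tool(
  steps=[
    [[0,0.004,0],[0,0,0]],
    [[0,0.007,0],[0,0,0]],
    [[0,0.009,0],[0,0,0]],
    [[0,0.01,0],[0,0,0]],
    [[0,0.0105,0],[0,0,0]],
    [[0,0.0105,0],[0,0,0]],
  ],
)

```text
clock: 16.75
position: [463.4, 33.1, 128.7]
tcp_rot: [-1.57, 0.06, -0.061]
force: [-2.5, -0.1, 4.3]
gripper_width: 56.5
```

Call:
drive_tool(
  steps=[
    [[0,0.0005,0],[0,0,0]],
    [[0,0.0005,0],[0,0,0]],
    [[0,0.0005,0],[0,0,0]],
  ],
)

```text
clock: 17.0
position: [463.4, 33.0, 128.7]
tcp_rot: [-1.57, 0.06, -0.061]
force: [-4.8, -2.0, 8.3]
gripper_width: 57.0
```

Call:
drive_tool(
  steps=[
    [[0,0,0],[0,0,0]],
    [[0,0,0],[0,0,0]],
    [[0,0,0],[0,0,0]],
    [[0,0,0],[0,0,0]],
    [[0,0,0],[0,0,0]],
    [[0,0,0],[0,0,0]],
  ],
  grip=0,
)

```text
clock: 17.5
position: [463.3, 33.0, 127.5]
tcp_rot: [-1.57, 0.06, -0.06]
force: [-0.2, 0.2, -0.3]
gripper_width: 85.7
```

Call:
drive_tool(
  steps=[
    [[0,-0.005,0],[0,0,0]],
    [[0,-0.02,0],[0,0,0]],
    [[0,-0.05,0],[0,0,0]],
    [[0,-0.08,0],[0,0,0]],
    [[0,-0.11,0],[0,0,0]],
    [[0,-0.13,0],[0,0,0]],
    [[0,-0.13,0],[0,0,0]],
    [[0,-0.13,0],[0,0,0]],
  ],
)

```text
clock: 18.17
position: [463.8, 33.1, 258.8]
tcp_rot: [-1.57, 0.058, -0.062]
force: [-0.4, -0.3, -0.6]
gripper_width: 85.5
```

```bash
python3 g.py 428.4 -284.8 255; python3 - <<'E'
from h import *
d=imaging.snapshot("wrist");cv2.imwrite("pics/w6.png",d["pixels"][:,:,::-1]);lids("wrist",d)
E
```

```text
[463.8  33.1 258.8] [-1.57   0.058 -0.062] 18.2 [-0.4 -0.3 -0.6] 85.5
[-0.0109  0.0037 -0.3197]
wrist red 2359 circ 555.3 34.3 r 28.1 mean [554.7  34.5] z 102.9
wrist green 3117 circ 462.4 34.7 r 27.5 mean [462.   34.8] z 103.0
wrist white 55 circ 414.0 -200.8 r 9.6 mean [ 414.  -200.3] z 50.3
```

View pics/w6.png

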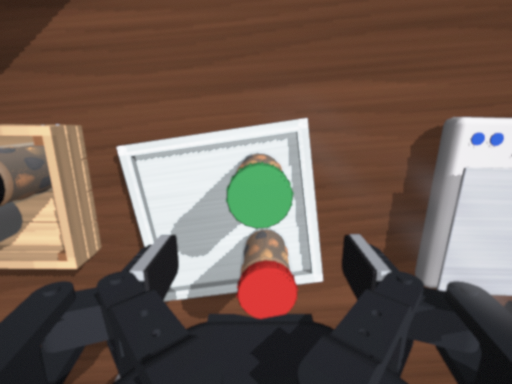

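Green (260,195) and red (267,288) both stand upright on the tray. Go to blue with a quarter turn.

Call:
drive_tool(
  steps=[
    [[-0.001,0,-0.035],[0,0.12,0]],
    [[-0.003,0,-0.075],[0,0.24,0]],
    [[-0.004,0,-0.11],[0,0.36,0]],
    [[-0.005,0,-0.15],[0,0.48,0]],
    [[-0.006,0,-0.19],[0,0.6,0]],
    [[-0.008,0,-0.23],[0,0.72,0]],
    [[-0.009,0,-0.27],[0,0.84,0]],
    [[-0.01,0,-0.3],[0,0.96,0]],
    [[-0.011,0,-0.315],[0,1.08,0]],
    [[-0.011,0,-0.32],[0,1.2,0]],
  ],
)

```text
clock: 19.05
position: [426.7, -287.5, 255.5]
tcp_rot: [-1.331, 0.999, -0.994]
force: [0.1, 0.6, 0.2]
gripper_width: 85.4
```

```bash
python3 g.py 428.4 -284.8 255; python3 - <<'E'
from h import *
s=arm.get_state();M=R.from_rotvec(s["tcp_rot"]).as_matrix();t=np.array([.997,-.077,0]);print("turn to make tool z along crate x:",np.arctan2(*( (M.T@t)[[0,2]])))
E
```

```text
[ 426.7 -287.5  255.5] [-1.331  0.999 -0.994] 19.1 [0.1 0.6 0.2] 85.4
[-0.0021  0.0005  0.0024]
turn to make tool z along crate x: 0.3621706377426965
```

Call:
drive_tool(
  steps=[
    [[0,0,0],[0,0.12,0]],
    [[0,0,0],[0,0.24,0]],
    [[0,0,0],[0,0.36,0]],
    [[0,0,0],[0,0.36,0]],
    [[0,0,0],[0,0.36,0]],
    [[0,0,0],[0,0.36,0]],
  ],
)

```text
clock: 19.55
position: [427.6, -285.0, 256.8]
tcp_rot: [-1.18, 1.256, -1.254]
force: [-0.3, -0.9, 0.9]
gripper_width: 85.3
```

```bash
python3 g.py 428.4 -284.8 255; python3 - <<'E'
from h import *
s=arm.get_state();M=R.from_rotvec(s["tcp_rot"]).as_matrix();t=np.array([.997,-.077,0]);print(M.round(3),s["q"].round(2),"turn to make tool z along crate x:",np.arctan2(*( (M.T@t)[[0,2]])))
d=imaging.snapshot("wrist");cv2.imwrite("pics/w7.png",d["pixels"][:,:,::-1]);lids("wrist",d)
E
```

```text
[ 427.6 -285.   256.8] [-1.18   1.256 -1.254] 19.6 [-0.3 -0.9  0.9] 85.3
[-0.0003  0.0018  0.0008]
[[-0.062 -0.001  0.998]
 [-0.998  0.001 -0.062]
 [-0.001 -1.    -0.001]] [-0.59 -0.01 -0.02  1.57 -0.    1.04] turn to make tool z along crate x: 0.015115235476998957
wrist blue 3227 circ 429.6 -283.5 r 27.8 mean [ 429.5 -282.8] z 107.0
wrist black 958 circ 429.3 -226.5 r 24.3 mean [ 426.  -232.8] z 107.1
wrist white 2447 circ 464.1 -248.9 r 106.1 mean [ 492.  -208.7] z 49.0
```

View pics/w7.png

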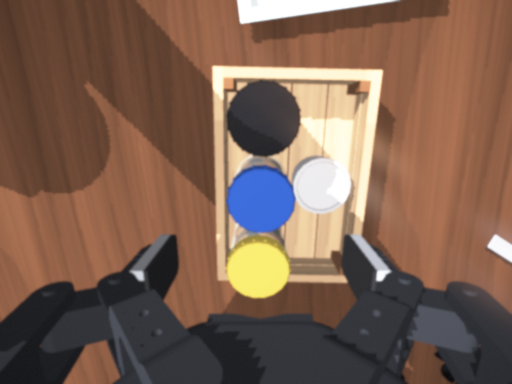

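Call:
drive_tool(
  steps=[
    [[0,0.02,0.001],[0,0.01,0]],
    [[0,0.04,0.001],[0,0.01,0]],
    [[0,0.06,0.001],[0,0.01,0]],
    [[0,0.08,0.001],[0,0.01,0]],
    [[0,0.1,0.001],[0,0.01,0]],
    [[0,0.118,0.001],[0,0.01,0]],
    [[0,0.124,0.001],[0,0.01,0]],
    [[0,0.124,0.001],[0,0.01,0]],
    [[0,0.124,0.001],[0,0.01,0]],
    [[0,0.124,0.001],[0,0.01,0]],
  ],
)

```text
clock: 20.43
position: [429.3, -285.5, 134.9]
tcp_rot: [-1.172, 1.263, -1.266]
force: [0.6, -0.1, -0.4]
gripper_width: 85.5
```

Call:
drive_tool(
  steps=[
    [[0,0,0],[0,0,0]],
    [[0,0,0],[0,0,0]],
    [[0,0,0],[0,0,0]],
    [[0,0,0],[0,0,0]],
    [[0,0,0],[0,0,0]],
    [[0,0,0],[0,0,0]],
    [[0,0,0],[0,0,0]],
    [[0,0,0],[0,0,0]],
  ],
  grip=0.6,
)

```text
clock: 21.1
position: [429.0, -285.5, 134.7]
tcp_rot: [-1.172, 1.264, -1.266]
force: [-2.6, 0.3, 5.8]
gripper_width: 57.1
```

Call:
drive_tool(
  steps=[
    [[0,-0.003,0],[0,0,0]],
    [[0,-0.01,0],[0,0,0]],
    [[0,-0.02,0],[0,0,0]],
    [[0,-0.035,0],[0,0,0]],
    [[0,-0.05,0],[0,0,0]],
    [[0,-0.07,0],[0,0,0]],
    [[0,-0.09,0],[0,0,0]],
    [[0,-0.11,0],[0,0,0]],
    [[0,-0.13,0],[0,0,0]],
    [[0,-0.14,0],[0,0,0]],
  ],
)

```text
clock: 21.93
position: [429.1, -285.4, 276.8]
tcp_rot: [-1.172, 1.262, -1.267]
force: [0.3, -0.2, -2.5]
gripper_width: 56.6
```

```bash
python3 g.py 513 -59 275
```

```text
[ 429.1 -285.4  276.8] [-1.172  1.262 -1.267] 21.9 [ 0.3 -0.2 -2.5] 56.6
[-0.2321  0.0017  0.0665]
```

Call:
drive_tool(
  steps=[
    [[-0.01,0,0.003],[0,0,0]],
    [[-0.03,0,0.008],[0,0,0]],
    [[-0.055,0,0.015],[0,0,0]],
    [[-0.085,0,0.025],[0,0,0]],
    [[-0.115,0,0.033],[0,0,0]],
    [[-0.145,0,0.042],[0,0,0]],
    [[-0.175,0,0.05],[0,0,0]],
    [[-0.205,0,0.059],[0,0,0]],
    [[-0.225,0,0.064],[0,0,0]],
    [[-0.232,0,0.067],[0,0,0]],
  ],
)

```text
clock: 22.77
position: [513.5, -55.8, 272.5]
tcp_rot: [-1.174, 1.264, -1.261]
force: [0.2, -0.2, -3.3]
gripper_width: 56.9
```

Call:
drive_tool(
  steps=[
    [[0,0,0],[0,0,0]],
    [[0,0.01,0],[0,0,0]],
    [[0,0.03,0],[0,0,0]],
    [[0,0.05,0],[0,0,0]],
    [[0,0.07,0],[0,0,0]],
    [[0,0.09,0],[0,0,0]],
    [[0,0.11,0],[0,0,0]],
    [[0,0.125,0],[0,0,0]],
    [[0,0.13,0],[0,0,0]],
    [[0,0.13,0],[0,0,0]],
  ],
)

```text
clock: 23.6
position: [511.9, -59.9, 141.6]
tcp_rot: [-1.174, 1.268, -1.264]
force: [-0.1, -0.3, -3.3]
gripper_width: 57.2
```

Call:
drive_tool(
  steps=[
    [[0,0,0],[0,0,0]],
    [[0,0,0],[0,0,0]],
    [[0,0,0],[0,0,0]],
  ],
)

```text
clock: 23.85
position: [513.7, -59.3, 144.8]
tcp_rot: [-1.171, 1.264, -1.266]
force: [1.1, 0.3, -3.2]
gripper_width: 56.9
```

```bash
python3 g.py 513 -59 130.7
```

```text
[513.7 -59.3 144.8] [-1.171  1.264 -1.266] 23.9 [ 1.1  0.3 -3.2] 56.9
[-0.0002  0.0141 -0.0007]
```

Call:
drive_tool(
  steps=[
    [[0,0.004,0],[0,0,0]],
    [[0,0.008,0],[0,0,0]],
    [[0,0.011,0],[0,0,0]],
    [[0,0.013,0],[0,0,0]],
    [[0,0.0135,0],[0,0,0]],
    [[0,0.014,0],[0,0,0]],
    [[0,0.014,0],[0,0,0]],
  ],
)

```text
clock: 24.43
position: [513.0, -58.9, 130.7]
tcp_rot: [-1.172, 1.265, -1.265]
force: [-5.6, 0.8, 7.4]
gripper_width: 56.7
```

Call:
drive_tool(
  steps=[
    [[0,0.0005,0],[0,0,0]],
    [[0,0.0005,0],[0,0,0]],
    [[0,0.0005,0],[0,0,0]],
  ],
)

```text
clock: 24.68
position: [513.0, -58.9, 130.7]
tcp_rot: [-1.172, 1.264, -1.265]
force: [-8.1, 1.3, 11.9]
gripper_width: 57.0
```

Call:
drive_tool(
  steps=[
    [[0,0,0],[0,0,0]],
    [[0,0,0],[0,0,0]],
    [[0,0,0],[0,0,0]],
    [[0,0,0],[0,0,0]],
    [[0,0,0],[0,0,0]],
    [[0,0,0],[0,0,0]],
  ],
  grip=0,
)

```text
clock: 25.18
position: [513.2, -59.0, 129.0]
tcp_rot: [-1.172, 1.265, -1.265]
force: [0.0, 0.4, -0.2]
gripper_width: 85.4
```

Call:
drive_tool(
  steps=[
    [[0,-0.005,0],[0,0,0]],
    [[0,-0.02,0],[0,0,0]],
    [[0,-0.05,0],[0,0,0]],
    [[0,-0.08,0],[0,0,0]],
    [[0,-0.11,0],[0,0,0]],
    [[0,-0.125,0],[0,0,0]],
    [[0,-0.125,0],[0,0,0]],
    [[0,-0.125,0],[0,0,0]],
  ],
)

```text
clock: 25.85
position: [513.6, -59.1, 255.0]
tcp_rot: [-1.171, 1.263, -1.266]
force: [0.9, 0.2, -0.5]
gripper_width: 85.4
```

```bash
python3 g.py 491 -291.2 255; python3 - <<'E'
from h import *
s=arm.get_state();M=R.from_rotvec(s["tcp_rot"]).as_matrix();t=np.array([.077,.997,0]);print("turn to make tool z along crate y:",np.arctan2(*( (M.T@t)[[0,2]])))
d=imaging.snapshot("wrist");cv2.imwrite("pics/w8.png",d["pixels"][:,:,::-1]);lids("wrist",d)
E
```

```text
[513.6 -59.1 255. ] [-1.171  1.263 -1.266] 25.9 [ 0.9  0.2 -0.5] 85.4
[ 2.332e-01  1.000e-04 -4.900e-03]
turn to make tool z along crate y: -1.5697138868384783
wrist red 4343 circ 560.9 32.8 r 27.1 mean [560.6  33.8] z 103.0
wrist green 4392 circ 467.4 33.0 r 27.6 mean [467.2  33.8] z 103.0
wrist blue 3229 circ 514.0 -55.5 r 27.9 mean [514.1 -55.1] z 103.0
wrist white 21 circ 439.2 -191.1 r 4.5 mean [ 439.9 -190.3] z 49.9
```

View pics/w8.png

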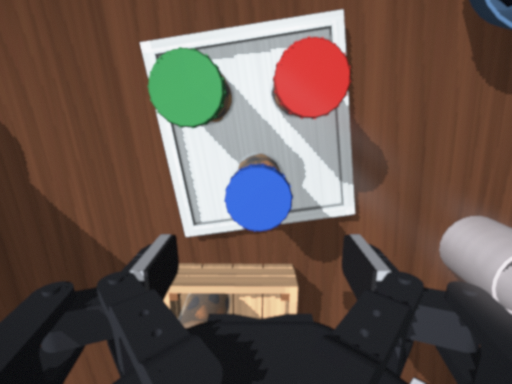

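All three jars stand on the tray: green (188,87), red (312,77), blue (259,198). Now the tub.

Call:
drive_tool(
  steps=[
    [[0.03,0,0],[0,-0.12,0]],
    [[0.06,0,-0.001],[0,-0.24,0]],
    [[0.09,0,-0.002],[0,-0.36,0]],
    [[0.12,0,-0.003],[0,-0.48,0]],
    [[0.15,0,-0.003],[0,-0.6,0]],
    [[0.18,0,-0.004],[0,-0.72,0]],
    [[0.21,0,-0.004],[0,-0.84,0]],
    [[0.23,0,-0.005],[0,-0.96,0]],
    [[0.233,0,-0.005],[0,-1.08,0]],
    [[0.233,0,-0.005],[0,-1.2,0]],
  ],
)

```text
clock: 26.73
position: [489.7, -292.3, 252.0]
tcp_rot: [-1.542, 0.35, -0.345]
force: [0.0, 0.5, -0.2]
gripper_width: 85.2
```

Call:
drive_tool(
  steps=[
    [[0,0,0],[0,-0.12,0]],
    [[0,0,0],[0,-0.24,0]],
    [[0,0,0],[0,-0.37,0]],
    [[0,0,0],[0,-0.37,0]],
    [[0,0,0],[0,-0.37,0]],
    [[0,0,0],[0,-0.37,0]],
  ],
)

```text
clock: 27.23
position: [490.4, -290.8, 253.3]
tcp_rot: [-1.569, 0.064, -0.063]
force: [-0.2, -0.6, 0.1]
gripper_width: 85.5
```

```bash
python3 g.py 491 -291.2 99; python3 - <<'E'
from h import *
s=arm.get_state();M=R.from_rotvec(s["tcp_rot"]).as_matrix();t=np.array([.077,.997,0]);print("turn to make tool z along crate y:",np.arctan2(*( (M.T@t)[[0,2]])))
d=imaging.snapshot("wrist");cv2.imwrite("pics/w9.png",d["pixels"][:,:,::-1]);lids("wrist",d)
E
```

```text
[ 490.4 -290.8  253.3] [-1.569  0.064 -0.063] 27.2 [-0.2 -0.6  0.1] 85.5
[ 0.0008  0.1543 -0.0004]
turn to make tool z along crate y: -0.003755198074542803
wrist blue 417 circ 511.3 -83.5 r 20.4 mean [510.1 -87.7] z 102.1
wrist black 2784 circ 434.3 -220.5 r 28.1 mean [ 427.8 -221.8] z 107.0
wrist white 2305 circ 491.6 -289.8 r 29.3 mean [ 491. -290.] z 46.8
```

View pics/w9.png

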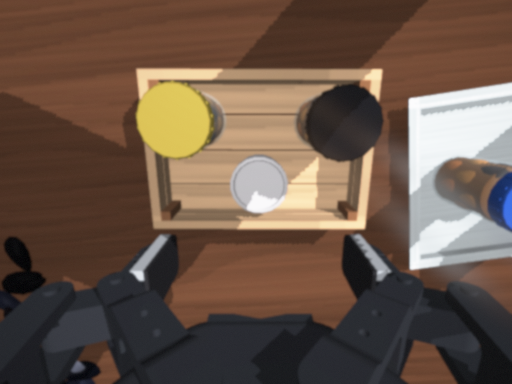

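Call:
drive_tool(
  steps=[
    [[0.003,0.03,0],[0,0,0]],
    [[0.003,0.06,0],[0,0,0]],
    [[0.003,0.08,0],[0,0,0]],
    [[0.003,0.095,0],[0,0,0]],
    [[0.003,0.11,0],[0,0,0]],
    [[0.003,0.12,0],[0,0,0]],
    [[0.003,0.13,0],[0,0,0]],
    [[0.003,0.135,0],[0,0,0]],
    [[0.003,0.135,0],[0,0,0]],
    [[0.003,0.135,0],[0,0,0]],
  ],
)

```text
clock: 28.12
position: [493.7, -291.2, 119.5]
tcp_rot: [-1.57, 0.06, -0.061]
force: [-0.0, 0.5, 0.5]
gripper_width: 85.3
```

```bash
python3 g.py 493.5 -290.7 102; python3 - <<'E'
from h import *
d=imaging.snapshot("wrist");cv2.imwrite("pics/w10.png",d["pixels"][:,:,::-1])
E
```

```text
[ 493.7 -291.2  119.5] [-1.57   0.06  -0.061] 28.1 [-0.   0.5  0.5] 85.3
[-0.0002  0.0175  0.0005]
```

View pics/w10.png

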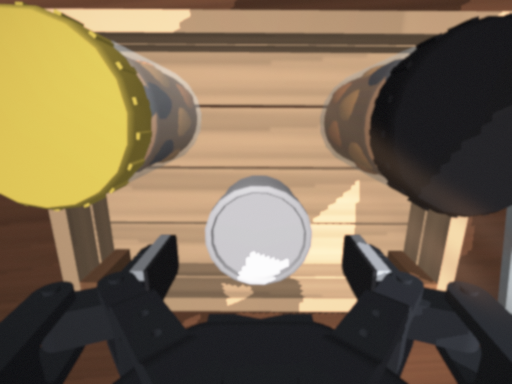

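Tub at (258,237) between the fingers (165 and 350). Lower another 18 mm and grip.

Call:
drive_tool(
  steps=[
    [[0,0.006,0],[0,0,0]],
    [[0,0.012,0],[0,0,0]],
    [[0,0.016,0],[0,0,0]],
    [[0,0.018,0],[0,0,0]],
    [[0,0.018,0],[0,0,0]],
    [[0,0.018,0],[0,0,0]],
  ],
)

```text
clock: 28.67
position: [493.5, -291.1, 101.0]
tcp_rot: [-1.57, 0.061, -0.06]
force: [-0.0, 1.1, 0.4]
gripper_width: 85.8
```

Call:
drive_tool(
  steps=[
    [[0,0,0],[0,0,0]],
    [[0,0,0],[0,0,0]],
    [[0,0,0],[0,0,0]],
    [[0,0,0],[0,0,0]],
    [[0,0,0],[0,0,0]],
    [[0,0,0],[0,0,0]],
    [[0,0,0],[0,0,0]],
    [[0,0,0],[0,0,0]],
  ],
  grip=0.6,
)

```text
clock: 29.33
position: [493.9, -291.4, 102.0]
tcp_rot: [-1.571, 0.059, -0.061]
force: [-1.3, 1.4, 5.6]
gripper_width: 58.0
```

```bash
python3 g.py 491.2 -290.7 102; python3 - <<'E'
from h import *
d=imaging.snapshot("wrist");cv2.imwrite("pics/w11.png",d["pixels"][:,:,::-1])
E
```

```text
[ 493.9 -291.4  102. ] [-1.571  0.059 -0.061] 29.3 [-1.3  1.4  5.6] 58.0
[-0.0027 -0.      0.0004]
```

View pics/w11.png

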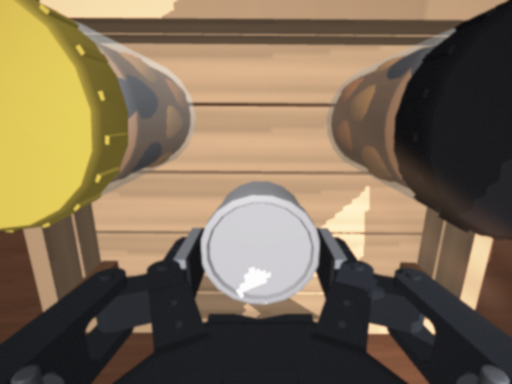

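Call:
drive_tool(
  steps=[
    [[0,-0.003,0],[0,0,0]],
    [[0,-0.01,0],[0,0,0]],
    [[0,-0.02,0],[0,0,0]],
    [[0,-0.035,0],[0,0,0]],
    [[0,-0.055,0],[0,0,0]],
    [[0,-0.08,0],[0,0,0]],
    [[0,-0.105,0],[0,0,0]],
    [[0,-0.13,0],[0,0,0]],
    [[0,-0.145,0],[0,0,0]],
    [[0,-0.15,0],[0,0,0]],
  ],
)

```text
clock: 30.22
position: [494.0, -291.5, 255.0]
tcp_rot: [-1.572, 0.057, -0.063]
force: [0.2, -1.1, -1.6]
gripper_width: 57.8
```

```bash
python3 g.py 547.3 313.2 146; python3 - <<'E'
from h import *
d=imaging.snapshot("wrist");cv2.imwrite("pics/w12.png",d["pixels"][:,:,::-1])
E
```

```text
[ 494.  -291.5  255. ] [-1.572  0.057 -0.063] 30.2 [ 0.2 -1.1 -1.6] 57.8
[0.0063 0.1078 0.6072]
```

View pics/w12.png

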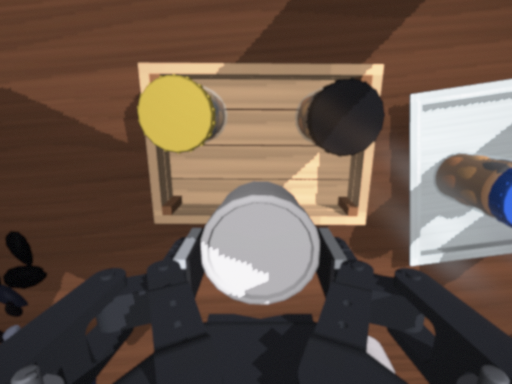

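Call:
drive_tool(
  steps=[
    [[0,0,0.01],[0,0,0]],
    [[0,0,0.03],[0,0,0]],
    [[0.001,0,0.06],[0,0,0]],
    [[0.001,0,0.09],[0,0,0]],
    [[0.001,0,0.125],[0,0,0]],
    [[0.002,0,0.16],[0,0,0]],
    [[0.002,0,0.195],[0,0,0]],
    [[0.002,0,0.23],[0,0,0]],
    [[0.003,0,0.265],[0,0,0]],
    [[0.003,0,0.3],[0,0,0]],
  ],
)

```text
clock: 31.1
position: [518.6, 10.0, 249.5]
tcp_rot: [-1.57, 0.062, -0.058]
force: [-0.6, -0.5, -1.1]
gripper_width: 57.6
```

Call:
drive_tool(
  steps=[
    [[0,0,0.035],[0,0,0]],
    [[0,0,0.07],[0,0,0]],
    [[0.001,0,0.105],[0,0,0]],
    [[0.001,0,0.14],[0,0,0]],
    [[0.001,0,0.175],[0,0,0]],
    [[0.002,0,0.21],[0,0,0]],
    [[0.002,0,0.24],[0,0,0]],
    [[0.003,0,0.27],[0,0,0]],
    [[0.003,0,0.29],[0,0,0]],
    [[0.003,0,0.3],[0,0,0]],
  ],
)

```text
clock: 31.93
position: [544.4, 309.3, 248.8]
tcp_rot: [-1.571, 0.061, -0.056]
force: [-0.2, 0.5, -1.6]
gripper_width: 58.1
```

Call:
drive_tool(
  steps=[
    [[0,0,0.005],[0,0,0]],
    [[0,0,0.007],[0,0,0]],
    [[0,0.01,0.007],[0,0,0]],
    [[0,0.025,0.007],[0,0,0]],
    [[0,0.04,0.007],[0,0,0]],
    [[0,0.055,0.007],[0,0,0]],
    [[0,0.065,0.007],[0,0,0]],
    [[0,0.07,0.007],[0,0,0]],
    [[0,0.07,0.007],[0,0,0]],
    [[0,0.07,0.007],[0,0,0]],
  ],
)

```text
clock: 32.77
position: [546.2, 313.1, 181.5]
tcp_rot: [-1.57, 0.061, -0.061]
force: [-0.0, -0.4, -0.6]
gripper_width: 58.0
```

```bash
python3 g.py 547.3 313.2 146; python3 - <<'E'
from h import *
d=imaging.snapshot("wrist");cv2.imwrite("pics/w13.png",d["pixels"][:,:,::-1]);P=cloud(d);z=P[...,2]
d=imaging.snapshot("scene");cv2.imwrite("pics/s13.png",d["pixels"][80:280,180:400,::-1].repeat(3,0).repeat(3,1))
P=cloud(d);z=P[...,2];X,Y=P[...,0],P[...,1]
q=P[(z>48)&(z<56)&(X>440)&(X<650)&(Y>200)&(Y<420)][:,:2];print(cv2.minAreaRect(q.astype(np.float32)))
E
```

```text
[546.2 313.1 181.5] [-1.57   0.061 -0.061] 32.8 [-0.  -0.4 -0.6] 58.0
[0.0011 0.0355 0.0002]
((545.874755859375, 311.3497314453125), (156.3966827392578, 154.60865783691406), 85.42964935302734)
```

View pics/w13.png

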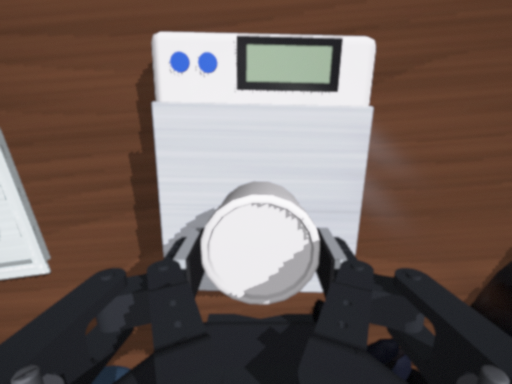

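View pics/s13.png

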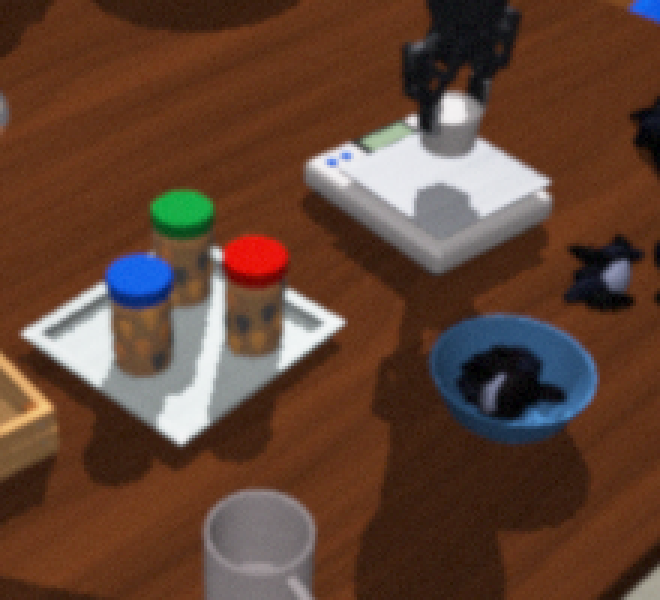

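Both views agree on the pan centre (545,312.5). Lower the tub.

Call:
drive_tool(
  steps=[
    [[0.001,0.01,0],[0,0,0]],
    [[0.001,0.02,0],[0,0,0]],
    [[0.001,0.027,0],[0,0,0]],
    [[0.001,0.031,0],[0,0,0]],
    [[0.001,0.033,0],[0,0,0]],
    [[0.001,0.034,0],[0,0,0]],
    [[0.001,0.034,0],[0,0,0]],
    [[0.001,0.034,0],[0,0,0]],
  ],
)

```text
clock: 33.53
position: [547.2, 313.6, 147.4]
tcp_rot: [-1.57, 0.06, -0.061]
force: [0.7, -0.3, -1.3]
gripper_width: 57.9
```

Call:
drive_tool(
  steps=[
    [[0,0.001,0],[0,0,0]],
    [[0,0.001,0],[0,0,0]],
    [[0,0.001,0],[0,0,0]],
  ],
)

```text
clock: 33.78
position: [547.1, 313.5, 146.3]
tcp_rot: [-1.57, 0.06, -0.061]
force: [0.5, 0.0, -1.0]
gripper_width: 58.1
```

Call:
drive_tool(
  steps=[
    [[0,0.0006,0],[0,0,0]],
    [[0,0.0006,0],[0,0,0]],
    [[0,0.0006,0],[0,0,0]],
  ],
)

```text
clock: 34.03
position: [547.1, 313.5, 146.0]
tcp_rot: [-1.57, 0.06, -0.061]
force: [-0.7, -0.7, 3.2]
gripper_width: 57.9
```

Call:
drive_tool(
  steps=[
    [[0,0.0005,0],[0,0,0]],
    [[0,0.0005,0],[0,0,0]],
    [[0,0.0005,0],[0,0,0]],
  ],
)

```text
clock: 34.28
position: [547.1, 313.5, 146.0]
tcp_rot: [-1.57, 0.06, -0.061]
force: [-1.5, -1.7, 6.2]
gripper_width: 58.2
```

Call:
drive_tool(
  steps=[
    [[0,0,0],[0,0,0]],
    [[0,0,0],[0,0,0]],
    [[0,0,0],[0,0,0]],
    [[0,0,0],[0,0,0]],
    [[0,0,0],[0,0,0]],
    [[0,0,0],[0,0,0]],
  ],
  grip=0,
)

```text
clock: 34.78
position: [547.1, 313.5, 144.8]
tcp_rot: [-1.57, 0.06, -0.06]
force: [0.1, -0.3, -0.4]
gripper_width: 85.3
```

Call:
drive_tool(
  steps=[
    [[0,-0.005,0],[0,0,0]],
    [[0,-0.02,0],[0,0,0]],
    [[0,-0.05,0],[0,0,0]],
    [[0,-0.08,0],[0,0,0]],
    [[0,-0.105,0],[0,0,0]],
    [[0,-0.11,0],[0,0,0]],
    [[0,-0.11,0],[0,0,0]],
    [[0,-0.11,0],[0,0,0]],
  ],
)

```text
clock: 35.45
position: [547.1, 313.5, 254.7]
tcp_rot: [-1.57, 0.06, -0.06]
force: [-0.2, 0.6, -0.9]
gripper_width: 85.3
```

```bash
python3 g.py 513 -59 260; python3 - <<'E'
from h import *
s=arm.get_state();M=R.from_rotvec(s["tcp_rot"]).as_matrix();t=np.array([.997,-.077,0]);print("turn to make tool z along crate x:",np.arctan2(*( (M.T@t)[[0,2]])))
d=imaging.snapshot("wrist");cv2.imwrite("pics/w14.png",d["pixels"][:,:,::-1]);P=cloud(d);z=P[...,2];X,Y=P[...,0],P[...,1]
q=P[(z>88)&(z<98)&(X>480)&(X<620)&(Y>250)&(Y<380)&(np.arange(384)[:,None]<240)][:,:2].astype(np.float32);print(len(q),cv2.minEnclosingCircle(q),q.mean(0))
E
```

```text
[547.1 313.5 254.7] [-1.57  0.06 -0.06] 35.5 [-0.2  0.6 -0.9] 85.3
[-0.0054 -0.0053 -0.374 ]
turn to make tool z along crate x: 1.571052338140541
3514 ((545.6668701171875, 315.1200256347656), 30.12674903869629) [544.87317 315.23322]
```

View pics/w14.png

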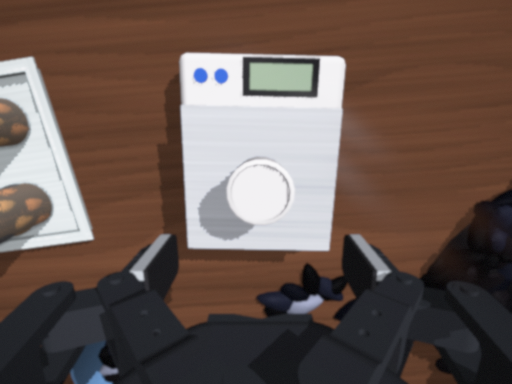

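Tub sits at (545,315), centred on the pan ((260,191) in the picture). Now return blue.

Call:
drive_tool(
  steps=[
    [[0,-0.005,-0.035],[0,0.12,0]],
    [[-0.001,-0.005,-0.07],[0,0.24,0]],
    [[-0.002,-0.005,-0.11],[0,0.36,0]],
    [[-0.002,-0.005,-0.15],[0,0.48,0]],
    [[-0.003,-0.005,-0.19],[0,0.6,0]],
    [[-0.003,-0.005,-0.23],[0,0.72,0]],
    [[-0.004,-0.005,-0.27],[0,0.84,0]],
    [[-0.004,-0.005,-0.31],[0,0.96,0]],
    [[-0.005,-0.005,-0.345],[0,1.08,0]],
    [[-0.005,-0.005,-0.37],[0,1.2,0]],
  ],
)

```text
clock: 36.33
position: [512.5, -57.6, 258.4]
tcp_rot: [-1.333, 0.997, -0.994]
force: [0.7, -0.1, 0.4]
gripper_width: 85.4
```

Call:
drive_tool(
  steps=[
    [[0,0,0],[0,0.12,0]],
    [[0,0,0],[0,0.24,0]],
    [[0,0,0],[0,0.371,0]],
    [[0,0,0],[0,0.371,0]],
    [[0,0,0],[0,0.371,0]],
    [[0,0,0],[0,0.371,0]],
    [[0,0,0],[0,0.371,0]],
  ],
)

```text
clock: 36.92
position: [513.6, -54.9, 259.5]
tcp_rot: [-1.174, 1.264, -1.263]
force: [0.3, 0.3, 0.1]
gripper_width: 85.5
```

```bash
python3 g.py 513 -59 131; python3 - <<'E'
from h import *
s=arm.get_state();M=R.from_rotvec(s["tcp_rot"]).as_matrix();t=np.array([.997,-.077,0]);print("turn to make tool z along crate x:",np.arctan2(*( (M.T@t)[[0,2]])))
d=imaging.snapshot("wrist");cv2.imwrite("pics/w15.png",d["pixels"][:,:,::-1])
E
```

```text
[513.6 -54.9 259.5] [-1.174  1.264 -1.263] 36.9 [0.3 0.3 0.1] 85.5
[ 0.0042  0.1285 -0.0002]
turn to make tool z along crate x: 0.0033108685786016733
```

View pics/w15.png

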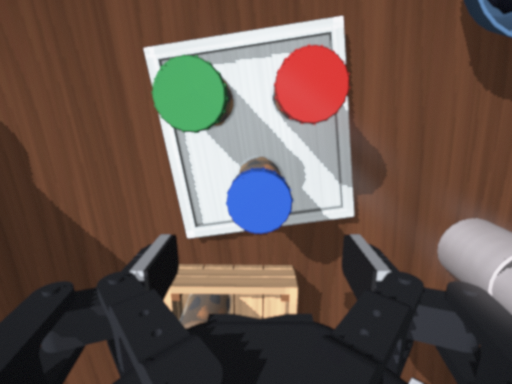

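Call:
drive_tool(
  steps=[
    [[0.004,0.02,0],[0,0,0]],
    [[0.004,0.04,0],[0,0,0]],
    [[0.004,0.06,0],[0,0,0]],
    [[0.004,0.08,0],[0,0,0]],
    [[0.004,0.1,0],[0,0,0]],
    [[0.004,0.12,0],[0,0,0]],
    [[0.004,0.128,0],[0,0,0]],
    [[0.004,0.128,0],[0,0,0]],
    [[0.004,0.128,0],[0,0,0]],
    [[0.004,0.128,0],[0,0,0]],
  ],
)

```text
clock: 37.8
position: [514.0, -59.1, 133.4]
tcp_rot: [-1.171, 1.264, -1.266]
force: [-1.0, -0.5, 1.2]
gripper_width: 85.6
```

```bash
python3 g.py 513 -59 130.7
```

```text
[514.  -59.1 133.4] [-1.171  1.264 -1.266] 37.8 [-1.  -0.5  1.2] 85.6
[ 0.      0.0027 -0.001 ]
```

Call:
drive_tool(
  steps=[
    [[0,0.002,-0.001],[0,0,0]],
    [[0,0.002,-0.001],[0,0,0]],
    [[0,0.002,-0.001],[0,0,0]],
    [[0,0.002,-0.001],[0,0,0]],
  ],
)

```text
clock: 38.13
position: [512.5, -59.0, 130.4]
tcp_rot: [-1.171, 1.265, -1.266]
force: [0.3, -0.5, 0.7]
gripper_width: 85.5
```

Call:
drive_tool(
  steps=[
    [[0,0,0],[0,0,0]],
    [[0,0,0],[0,0,0]],
    [[0,0,0],[0,0,0]],
    [[0,0,0],[0,0,0]],
    [[0,0,0],[0,0,0]],
    [[0,0,0],[0,0,0]],
    [[0,0,0],[0,0,0]],
    [[0,0,0],[0,0,0]],
  ],
  grip=0.6,
)

```text
clock: 38.8
position: [512.6, -59.0, 130.4]
tcp_rot: [-1.171, 1.265, -1.266]
force: [0.8, -0.5, 5.5]
gripper_width: 56.9
```

Call:
drive_tool(
  steps=[
    [[0,-0.003,0],[0,0,0]],
    [[0,-0.01,0],[0,0,0]],
    [[0,-0.02,0],[0,0,0]],
    [[0,-0.035,0],[0,0,0]],
    [[0,-0.05,0],[0,0,0]],
    [[0,-0.07,0],[0,0,0]],
    [[0,-0.09,0],[0,0,0]],
    [[0,-0.11,0],[0,0,0]],
    [[0,-0.13,0],[0,0,0]],
    [[0,-0.145,0],[0,0,0]],
  ],
)

```text
clock: 39.63
position: [512.3, -58.9, 277.4]
tcp_rot: [-1.171, 1.265, -1.266]
force: [0.3, -0.1, -1.9]
gripper_width: 57.0
```

```bash
python3 g.py 429 -285.5 275;  python3 - <<'E'
from h import *
d=imaging.snapshot("wrist");cv2.imwrite("pics/w16.png",d["pixels"][:,:,::-1])
E
```

```text
[512.3 -58.9 277.4] [-1.171  1.265 -1.266] 39.6 [ 0.3 -0.1 -1.9] 57.0
[ 0.2323  0.0023 -0.0657]
```

View pics/w16.png

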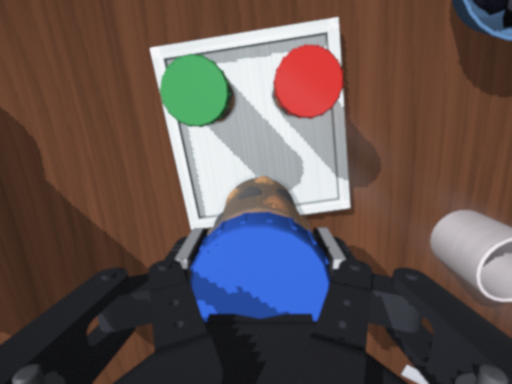

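Call:
drive_tool(
  steps=[
    [[0.01,0,-0.003],[0,0,0]],
    [[0.03,0,-0.008],[0,0,0]],
    [[0.055,0,-0.015],[0,0,0]],
    [[0.085,0,-0.025],[0,0,0]],
    [[0.115,0,-0.033],[0,0,0]],
    [[0.145,0,-0.042],[0,0,0]],
    [[0.175,0,-0.05],[0,0,0]],
    [[0.205,0,-0.058],[0,0,0]],
    [[0.225,0,-0.063],[0,0,0]],
    [[0.232,0,-0.066],[0,0,0]],
  ],
)

```text
clock: 40.52
position: [427.1, -287.8, 273.7]
tcp_rot: [-1.172, 1.269, -1.267]
force: [-0.4, 0.3, -2.8]
gripper_width: 56.8
```

Call:
drive_tool(
  steps=[
    [[0,0,0],[0,0,0]],
    [[0,0,0],[0,0,0]],
    [[0,0.01,0],[0,0,0]],
    [[0,0.01,0],[0,0,0]],
    [[0,0.01,0],[0,0,0]],
  ],
)

```text
clock: 40.93
position: [428.9, -284.1, 264.0]
tcp_rot: [-1.173, 1.266, -1.263]
force: [-1.0, 0.2, -3.9]
gripper_width: 57.1
```

```bash
python3 g.py 429 -285.4 134.4;  python3 - <<'E'
from h import *
d=imaging.snapshot("wrist");cv2.imwrite("pics/w17.png",d["pixels"][:,:,::-1])
E
python3 g.py 429 -285.4 134.4
```

```text
[ 428.9 -284.1  264. ] [-1.173  1.266 -1.263] 40.9 [-1.   0.2 -3.9] 57.1
[0.0014 0.1296 0.0004]
[ 429.  -284.3  264.6] [-1.173  1.265 -1.264] 41.0 [-0.1 -1.  -3.8] 56.8
[0.0011 0.1302 0.0002]
```

View pics/w17.png

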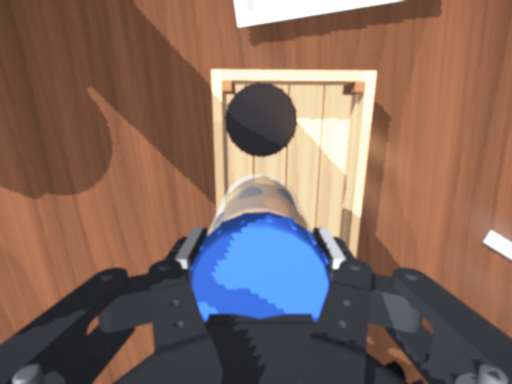

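Call:
drive_tool(
  steps=[
    [[0.001,0.01,0],[0,0,0]],
    [[0.001,0.02,0],[0,0,0]],
    [[0.001,0.024,0],[0,0,0]],
    [[0.001,0.024,0],[0,0,0]],
    [[0.001,0.024,0],[0,0,0]],
    [[0.001,0.024,0],[0,0,0]],
    [[0.001,0.024,0],[0,0,0]],
  ],
)

```text
clock: 41.57
position: [428.8, -286.3, 241.4]
tcp_rot: [-1.172, 1.265, -1.266]
force: [-0.9, 0.6, -2.9]
gripper_width: 56.8
```

```bash
python3 g.py 429 -285.4 134.4; python3 - <<'E'
from h import *
lids("scene")
E
```

```text
[ 428.8 -286.3  241.4] [-1.172  1.265 -1.266] 41.6 [-0.9  0.6 -2.9] 56.8
[-9.00e-04  1.07e-01  1.00e-04]
scene red 184 circ 570.1 24.8 r 28.3 mean [568.7  25.7] z 103.7
scene yellow 274 circ 427.1 -352.7 r 28.1 mean [ 426.7 -352.4] z 107.9
scene green 165 circ 473.4 24.6 r 28.0 mean [473.4  26. ] z 103.8
scene black 232 circ 439.5 -222.9 r 28.5 mean [ 440.4 -222.6] z 107.6
```

Call:
drive_tool(
  steps=[
    [[-0.001,0.006,0],[0,0,0]],
    [[-0.001,0.014,0],[0,0,0]],
    [[-0.001,0.024,0],[0,0,0]],
    [[-0.001,0.036,0],[0,0,0]],
    [[-0.001,0.048,0],[0,0,0]],
    [[-0.001,0.06,0],[0,0,0]],
    [[-0.001,0.072,0],[0,0,0]],
    [[-0.001,0.084,0],[0,0,0]],
    [[-0.001,0.092,0],[0,0,0]],
    [[-0.001,0.095,0],[0,0,0]],
  ],
)

```text
clock: 42.45
position: [428.2, -284.8, 144.1]
tcp_rot: [-1.172, 1.268, -1.264]
force: [-0.5, -0.1, -4.1]
gripper_width: 57.1
```

Call:
drive_tool(
  steps=[
    [[0,0,0],[0,0,0]],
    [[0,0,0],[0,0,0]],
    [[0,0,0],[0,0,0]],
  ],
)

```text
clock: 42.7
position: [429.1, -285.4, 146.7]
tcp_rot: [-1.172, 1.265, -1.267]
force: [0.1, -0.4, -4.3]
gripper_width: 57.0
```

```bash
python3 g.py 429 -285.4 134.4; 
```

```text
[ 429.1 -285.4  146.7] [-1.172  1.265 -1.267] 42.7 [ 0.1 -0.4 -4.3] 57.0
[ 0.      0.0123 -0.0001]
```

Call:
drive_tool(
  steps=[
    [[0,0.004,0],[0,0,0]],
    [[0,0.007,0],[0,0,0]],
    [[0,0.009,0],[0,0,0]],
    [[0,0.011,0],[0,0,0]],
    [[0,0.0115,0],[0,0,0]],
    [[0,0.012,0],[0,0,0]],
    [[0,0.012,0],[0,0,0]],
  ],
)

```text
clock: 43.28
position: [428.7, -285.2, 134.4]
tcp_rot: [-1.172, 1.266, -1.266]
force: [-1.3, 2.5, 2.0]
gripper_width: 56.9
```

Call:
drive_tool(
  steps=[
    [[0,0.0005,0],[0,0,0]],
    [[0,0.0005,0],[0,0,0]],
    [[0,0.0005,0],[0,0,0]],
  ],
)

```text
clock: 43.53
position: [428.7, -285.2, 134.4]
tcp_rot: [-1.172, 1.265, -1.266]
force: [-3.6, 2.8, 5.4]
gripper_width: 57.0
```

Contact at the expected height. Release and rise.

Call:
drive_tool(
  steps=[
    [[0,0,0],[0,0,0]],
    [[0,0,0],[0,0,0]],
    [[0,0,0],[0,0,0]],
    [[0,0,0],[0,0,0]],
    [[0,0,0],[0,0,0]],
    [[0,0,0],[0,0,0]],
  ],
  grip=0,
)

```text
clock: 44.03
position: [428.8, -285.2, 133.4]
tcp_rot: [-1.172, 1.266, -1.266]
force: [0.4, 0.1, -0.4]
gripper_width: 85.3
```

Call:
drive_tool(
  steps=[
    [[0,-0.005,0],[0,0,0]],
    [[0,-0.02,0],[0,0,0]],
    [[0,-0.05,0],[0,0,0]],
    [[0,-0.08,0],[0,0,0]],
    [[0,-0.11,0],[0,0,0]],
    [[0,-0.125,0],[0,0,0]],
    [[0,-0.125,0],[0,0,0]],
    [[0,-0.125,0],[0,0,0]],
  ],
)

```text
clock: 44.7
position: [429.0, -285.4, 259.4]
tcp_rot: [-1.171, 1.264, -1.267]
force: [-0.7, 0.2, 0.4]
gripper_width: 85.5
```

```bash
python3 g.py 559.6 32.7 255; python3 - <<'E'
from h import *
s=arm.get_state();M=R.from_rotvec(s["tcp_rot"]).as_matrix();t=np.array([.077,.997,0]);print("turn to make tool z along crate y:",np.arctan2(*( (M.T@t)[[0,2]])))
d=imaging.snapshot("wrist");cv2.imwrite("pics/w18.png",d["pixels"][:,:,::-1]);lids("wrist",d)
E
```

```text
[ 429.  -285.4  259.4] [-1.171  1.264 -1.267] 44.7 [-0.7  0.2  0.4] 85.5
[-0.3272  0.0043  0.1057]
turn to make tool z along crate y: -1.5707252353665968
wrist blue 3167 circ 430.1 -283.1 r 28.0 mean [ 430.1 -282.6] z 106.9
wrist black 929 circ 429.6 -226.7 r 24.6 mean [ 426.2 -233. ] z 107.0
wrist white 2361 circ 464.3 -248.8 r 106.1 mean [ 491.8 -208. ] z 49.0
```

View pics/w18.png

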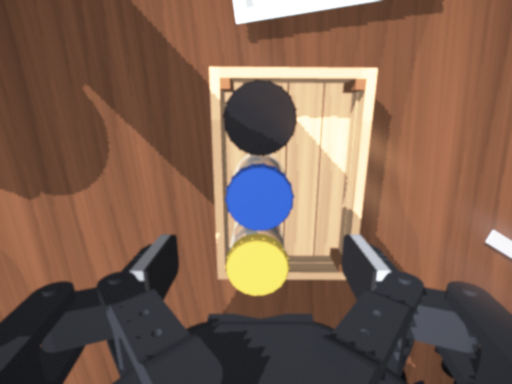

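Call:
drive_tool(
  steps=[
    [[-0.035,0,0.011],[0,-0.12,0]],
    [[-0.07,0,0.022],[0,-0.24,0]],
    [[-0.105,0,0.034],[0,-0.36,0]],
    [[-0.14,0,0.045],[0,-0.48,0]],
    [[-0.175,0,0.057],[0,-0.6,0]],
    [[-0.21,0,0.068],[0,-0.72,0]],
    [[-0.245,0,0.079],[0,-0.84,0]],
    [[-0.28,0,0.09],[0,-0.96,0]],
    [[-0.31,0,0.1],[0,-1.08,0]],
    [[-0.327,0,0.106],[0,-1.2,0]],
  ],
)

```text
clock: 45.58
position: [559.9, 35.7, 256.6]
tcp_rot: [-1.543, 0.347, -0.343]
force: [0.8, -0.2, 0.0]
gripper_width: 85.1
```

Call:
drive_tool(
  steps=[
    [[0,0,0],[0,-0.12,0]],
    [[0,0,0],[0,-0.24,0]],
    [[0,0,0],[0,-0.371,0]],
    [[0,0,0],[0,-0.371,0]],
    [[0,0,0],[0,-0.371,0]],
    [[0,0,0],[0,-0.371,0]],
    [[0,0,0],[0,-0.371,0]],
  ],
)

```text
clock: 46.17
position: [559.4, 32.6, 258.1]
tcp_rot: [-1.57, 0.063, -0.062]
force: [-0.6, 0.9, -0.2]
gripper_width: 85.2
```

```bash
python3 g.py 559.6 32.7 127.5; python3 - <<'E'
from h import *
s=arm.get_state();M=R.from_rotvec(s["tcp_rot"]).as_matrix();t=np.array([.077,.997,0]);print("turn:",np.arctan2(*( (M.T@t)[[0,2]])))
d=imaging.snapshot("wrist");cv2.imwrite("pics/w19.png",d["pixels"][:,:,::-1])
E
```

```text
[559.4  32.6 258.1] [-1.57   0.063 -0.062] 46.2 [-0.6  0.9 -0.2] 85.2
[0.0002 0.1306 0.0002]
turn: -0.002818016770061254
```

View pics/w19.png

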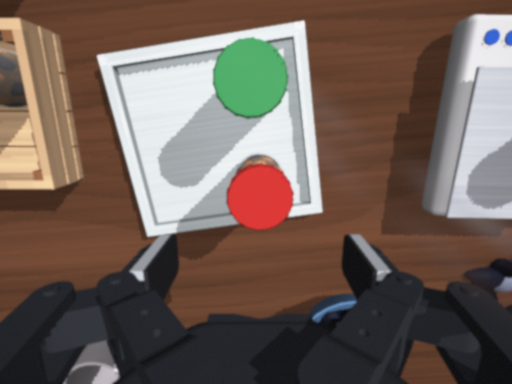

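Red lid at (260,196), centred between the fingers. Descend 131 mm.

Call:
drive_tool(
  steps=[
    [[0,0.02,0],[0,0,0]],
    [[0,0.04,0],[0,0,0]],
    [[0,0.06,0],[0,0,0]],
    [[0,0.08,0],[0,0,0]],
    [[0,0.1,0],[0,0,0]],
    [[0,0.12,0],[0,0,0]],
    [[0,0.13,0],[0,0,0]],
    [[0,0.13,0],[0,0,0]],
    [[0,0.13,0],[0,0,0]],
    [[0,0.13,0],[0,0,0]],
  ],
)

```text
clock: 47.05
position: [560.2, 32.7, 129.9]
tcp_rot: [-1.57, 0.059, -0.062]
force: [0.5, -0.2, -0.3]
gripper_width: 85.6
```

Call:
drive_tool(
  steps=[
    [[0,0,0],[0,0,0]],
    [[0,0,0],[0,0,0]],
  ],
)

```text
clock: 47.22
position: [560.1, 32.7, 129.7]
tcp_rot: [-1.57, 0.059, -0.062]
force: [0.9, -0.2, 0.6]
gripper_width: 85.2
```

```bash
python3 g.py 559.6 32.7 127.5
```

```text
[560.1  32.7 129.7] [-1.57   0.059 -0.062] 47.2 [ 0.9 -0.2  0.6] 85.2
[-0.0005  0.0022 -0.0001]
```

Call:
drive_tool(
  steps=[
    [[0,0,0],[0,0,0]],
    [[0,0,0],[0,0,0]],
    [[0,0,0],[0,0,0]],
    [[0,0,0],[0,0,0]],
    [[0,0,0],[0,0,0]],
    [[0,0,0],[0,0,0]],
    [[0,0,0],[0,0,0]],
    [[0,0,0],[0,0,0]],
  ],
  grip=0.6,
)

```text
clock: 47.88
position: [559.8, 32.6, 129.1]
tcp_rot: [-1.57, 0.06, -0.061]
force: [-1.0, -0.9, 5.7]
gripper_width: 57.1
```

Call:
drive_tool(
  steps=[
    [[0,-0.003,0],[0,0,0]],
    [[0,-0.01,0],[0,0,0]],
    [[0,-0.02,0],[0,0,0]],
    [[0,-0.035,0],[0,0,0]],
    [[0,-0.05,0],[0,0,0]],
    [[0,-0.07,0],[0,0,0]],
    [[0,-0.09,0],[0,0,0]],
    [[0,-0.11,0],[0,0,0]],
    [[0,-0.13,0],[0,0,0]],
    [[0,-0.14,0],[0,0,0]],
  ],
)

```text
clock: 48.72
position: [559.9, 32.8, 271.7]
tcp_rot: [-1.57, 0.058, -0.063]
force: [0.0, 0.5, -2.3]
gripper_width: 56.8
```

```bash
python3 g.py 496.3 -225.4 265;  python3 - <<'E'
from h import *
d=imaging.snapshot("wrist");cv2.imwrite("pics/w20.png",d["pixels"][:,:,::-1])
E
```

```text
[559.9  32.8 271.7] [-1.57   0.058 -0.063] 48.7 [ 0.   0.5 -2.3] 56.8
[-0.0436  0.0065 -0.2623]
```

View pics/w20.png

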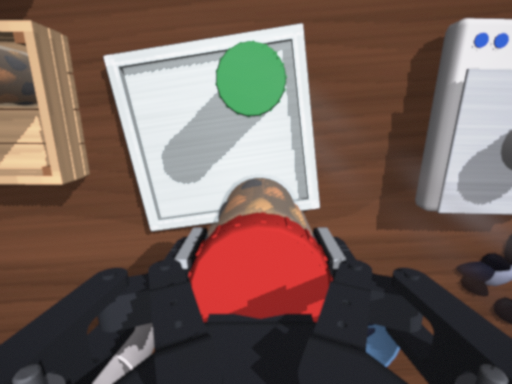

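Call:
drive_tool(
  steps=[
    [[-0.002,0,-0.01],[0,0,0]],
    [[-0.005,0,-0.03],[0,0,0]],
    [[-0.01,0,-0.06],[0,0,0]],
    [[-0.015,0,-0.09],[0,0,0]],
    [[-0.02,0,-0.12],[0,0,0]],
    [[-0.025,0,-0.155],[0,0,0]],
    [[-0.032,0,-0.19],[0,0,0]],
    [[-0.038,0,-0.225],[0,0,0]],
    [[-0.042,0,-0.252],[0,0,0]],
    [[-0.044,0,-0.262],[0,0,0]],
  ],
)

```text
clock: 49.6
position: [493.9, -228.5, 266.9]
tcp_rot: [-1.57, 0.064, -0.061]
force: [0.2, 0.4, -4.0]
gripper_width: 57.2
```

Call:
drive_tool(
  steps=[
    [[0,0,0],[0,0,0]],
    [[0,0.01,0],[0,0,0]],
    [[0,0.025,0],[0,0,0]],
    [[0,0.03,0],[0,0,0]],
    [[0,0.03,0],[0,0,0]],
    [[0,0.03,0],[0,0,0]],
    [[0,0.03,0],[0,0,0]],
  ],
)

```text
clock: 50.18
position: [495.9, -224.6, 238.9]
tcp_rot: [-1.57, 0.059, -0.06]
force: [0.8, 0.8, -3.1]
gripper_width: 56.8
```

```bash
python3 g.py 496.1 -225.4 133.1
```

```text
[ 495.9 -224.6  238.9] [-1.57   0.059 -0.06 ] 50.2 [ 0.8  0.8 -3.1] 56.8
[ 0.0002  0.1058 -0.0008]
```

Call:
drive_tool(
  steps=[
    [[0,0.006,-0.0005],[0,0,0]],
    [[0,0.014,-0.0005],[0,0,0]],
    [[0,0.024,-0.0005],[0,0,0]],
    [[0,0.036,-0.0005],[0,0,0]],
    [[0,0.048,-0.0005],[0,0,0]],
    [[0,0.06,-0.0005],[0,0,0]],
    [[0,0.072,-0.0005],[0,0,0]],
    [[0,0.084,-0.0005],[0,0,0]],
    [[0,0.092,-0.0005],[0,0,0]],
    [[0,0.094,-0.0005],[0,0,0]],
  ],
)

```text
clock: 51.02
position: [494.9, -225.4, 142.4]
tcp_rot: [-1.569, 0.062, -0.058]
force: [-0.8, -0.6, -3.7]
gripper_width: 57.1
```

Call:
drive_tool(
  steps=[
    [[0,0,0],[0,0,0]],
    [[0,0,0],[0,0,0]],
    [[0,0,0],[0,0,0]],
  ],
)

```text
clock: 51.27
position: [495.9, -225.8, 145.3]
tcp_rot: [-1.57, 0.059, -0.061]
force: [-0.5, -0.3, -2.9]
gripper_width: 57.2
```

```bash
python3 g.py 496.1 -225.4 133.1
```

```text
[ 495.9 -225.8  145.3] [-1.57   0.059 -0.061] 51.3 [-0.5 -0.3 -2.9] 57.2
[0.0001 0.0122 0.0005]
```

Call:
drive_tool(
  steps=[
    [[0,0.004,0],[0,0,0]],
    [[0,0.007,0],[0,0,0]],
    [[0,0.009,0],[0,0,0]],
    [[0,0.011,0],[0,0,0]],
    [[0,0.0115,0],[0,0,0]],
    [[0,0.012,0],[0,0,0]],
    [[0,0.012,0],[0,0,0]],
  ],
)

```text
clock: 51.85
position: [495.6, -225.7, 133.1]
tcp_rot: [-1.57, 0.06, -0.061]
force: [-2.6, 0.9, 3.1]
gripper_width: 56.7
```

Call:
drive_tool(
  steps=[
    [[0,0.0005,0],[0,0,0]],
    [[0,0.0005,0],[0,0,0]],
    [[0,0.0005,0],[0,0,0]],
  ],
)

```text
clock: 52.1
position: [495.6, -225.7, 133.2]
tcp_rot: [-1.57, 0.06, -0.061]
force: [-3.8, 0.6, 7.7]
gripper_width: 57.0
```

Call:
drive_tool(
  steps=[
    [[0,0,0],[0,0,0]],
    [[0,0,0],[0,0,0]],
    [[0,0,0],[0,0,0]],
    [[0,0,0],[0,0,0]],
    [[0,0,0],[0,0,0]],
    [[0,0,0],[0,0,0]],
  ],
  grip=0,
)

```text
clock: 52.6
position: [495.6, -225.7, 131.9]
tcp_rot: [-1.57, 0.06, -0.06]
force: [-0.8, 0.9, 0.2]
gripper_width: 85.8
```

Call:
drive_tool(
  steps=[
    [[0,-0.005,0],[0,0,0]],
    [[0,-0.02,0],[0,0,0]],
    [[0,-0.05,0],[0,0,0]],
    [[0,-0.08,0],[0,0,0]],
    [[0,-0.11,0],[0,0,0]],
    [[0,-0.125,0],[0,0,0]],
    [[0,-0.125,0],[0,0,0]],
    [[0,-0.125,0],[0,0,0]],
  ],
)

```text
clock: 53.27
position: [495.9, -225.8, 258.0]
tcp_rot: [-1.571, 0.059, -0.062]
force: [-1.2, -0.4, -0.6]
gripper_width: 85.5
```

```bash
python3 g.py 463.4 33 255; python3 - <<'E'
from h import *
d=imaging.snapshot("wrist");cv2.imwrite("pics/w21.png",d["pixels"][:,:,::-1]);lids("wrist",d)
E
```

```text
[ 495.9 -225.8  258. ] [-1.571  0.059 -0.062] 53.3 [-1.2 -0.4 -0.6] 85.5
[-0.0523  0.0027  0.2555]
wrist red 3303 circ 496.2 -224.1 r 28.5 mean [ 495.6 -223.8] z 106.9
wrist blue 4022 circ 429.9 -282.8 r 28.1 mean [ 429.2 -282.8] z 107.0
wrist black 3882 circ 434.9 -218.7 r 27.5 mean [ 434.7 -218.4] z 107.0
```

View pics/w21.png

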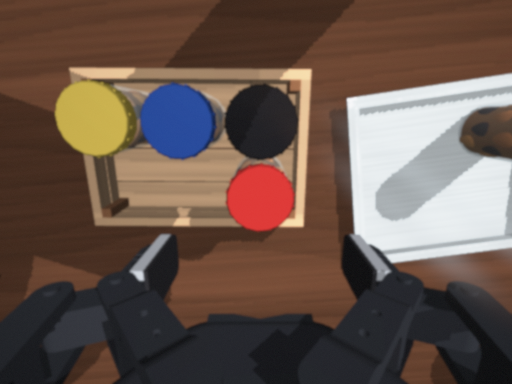

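Red is back ((260,196), within about 1 mm of the start). Now green.

Call:
drive_tool(
  steps=[
    [[-0.007,0,0.035],[0,0,0]],
    [[-0.014,0,0.07],[0,0,0]],
    [[-0.021,0,0.105],[0,0,0]],
    [[-0.028,0,0.14],[0,0,0]],
    [[-0.035,0,0.175],[0,0,0]],
    [[-0.042,0,0.21],[0,0,0]],
    [[-0.049,0,0.24],[0,0,0]],
    [[-0.052,0,0.255],[0,0,0]],
    [[-0.052,0,0.255],[0,0,0]],
    [[-0.052,0,0.255],[0,0,0]],
  ],
)

```text
clock: 54.15
position: [462.9, 33.1, 255.9]
tcp_rot: [-1.57, 0.06, -0.057]
force: [-0.3, -0.5, -0.3]
gripper_width: 85.3
```

Call:
drive_tool(
  steps=[
    [[0,0,0],[0,0,0]],
    [[0,0,0],[0,0,0]],
    [[0,0,0],[0,0,0]],
  ],
)

```text
clock: 54.4
position: [463.4, 31.7, 256.7]
tcp_rot: [-1.57, 0.062, -0.061]
force: [1.0, 0.3, -1.0]
gripper_width: 85.6
```

```bash
python3 g.py 463.4 33 129; python3 - <<'E'
from h import *
d=imaging.snapshot("wrist");cv2.imwrite("pics/w22.png",d["pixels"][:,:,::-1])
E
```

```text
[463.4  31.7 256.7] [-1.57   0.062 -0.061] 54.4 [ 1.   0.3 -1. ] 85.6
[-0.      0.1277  0.0013]
```

View pics/w22.png

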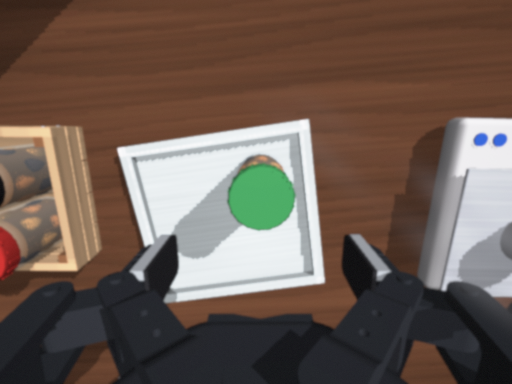

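Green lid at (261,196), centred. Descend.

Call:
drive_tool(
  steps=[
    [[0,0.02,0.001],[0,0,0]],
    [[0,0.04,0.001],[0,0,0]],
    [[0,0.06,0.001],[0,0,0]],
    [[0,0.08,0.001],[0,0,0]],
    [[0,0.1,0.001],[0,0,0]],
    [[0,0.12,0.001],[0,0,0]],
    [[0,0.127,0.001],[0,0,0]],
    [[0,0.127,0.001],[0,0,0]],
    [[0,0.127,0.001],[0,0,0]],
    [[0,0.127,0.001],[0,0,0]],
  ],
)

```text
clock: 55.28
position: [464.0, 33.4, 131.3]
tcp_rot: [-1.57, 0.059, -0.062]
force: [-0.1, -0.4, 0.2]
gripper_width: 85.4
```

Call:
drive_tool(
  steps=[
    [[0,0,0],[0,0,0]],
    [[0,0,0],[0,0,0]],
  ],
)

```text
clock: 55.45
position: [463.9, 33.6, 131.0]
tcp_rot: [-1.57, 0.059, -0.062]
force: [0.3, 0.4, -0.7]
gripper_width: 85.6
```

Call:
drive_tool(
  steps=[
    [[0,0,0],[0,0,0]],
    [[0,0,0],[0,0,0]],
    [[0,0,0],[0,0,0]],
    [[0,0,0],[0,0,0]],
    [[0,0,0],[0,0,0]],
    [[0,0,0],[0,0,0]],
    [[0,0,0],[0,0,0]],
    [[0,0,0],[0,0,0]],
  ],
  grip=0.6,
)

```text
clock: 56.12
position: [463.6, 33.6, 130.6]
tcp_rot: [-1.57, 0.06, -0.061]
force: [-1.4, -1.5, 5.5]
gripper_width: 57.6
```

Call:
drive_tool(
  steps=[
    [[0,-0.003,0],[0,0,0]],
    [[0,-0.01,0],[0,0,0]],
    [[0,-0.02,0],[0,0,0]],
    [[0,-0.035,0],[0,0,0]],
    [[0,-0.05,0],[0,0,0]],
    [[0,-0.07,0],[0,0,0]],
    [[0,-0.09,0],[0,0,0]],
    [[0,-0.11,0],[0,0,0]],
    [[0,-0.13,0],[0,0,0]],
    [[0,-0.15,0],[0,0,0]],
  ],
)

```text
clock: 56.95
position: [463.1, 33.6, 281.7]
tcp_rot: [-1.57, 0.06, -0.06]
force: [1.4, 0.5, -3.5]
gripper_width: 57.0
```

```bash
python3 g.py 486.2 -356 275;  python3 - <<'E'
from h import *
d=imaging.snapshot("wrist");cv2.imwrite("pics/w23.png",d["pixels"][:,:,::-1])
E
```

```text
[463.1  33.6 281.7] [-1.57  0.06 -0.06] 57.0 [ 1.4  0.5 -3.5] 57.0
[ 0.0529  0.0066 -0.3867]
```

View pics/w23.png

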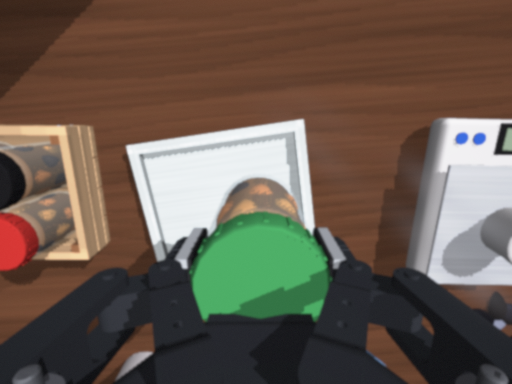

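Call:
drive_tool(
  steps=[
    [[0.001,0,-0.01],[0,0,0]],
    [[0.005,0,-0.035],[0,0,0]],
    [[0.01,0,-0.07],[0,0,0]],
    [[0.015,0,-0.11],[0,0,0]],
    [[0.02,0,-0.15],[0,0,0]],
    [[0.026,0,-0.19],[0,0,0]],
    [[0.032,0,-0.23],[0,0,0]],
    [[0.038,0,-0.27],[0,0,0]],
    [[0.043,0,-0.31],[0,0,0]],
    [[0.047,0,-0.345],[0,0,0]],
  ],
)

```text
clock: 57.83
position: [482.8, -316.9, 278.4]
tcp_rot: [-1.569, 0.062, -0.06]
force: [0.4, -0.2, -3.4]
gripper_width: 56.5
```

Call:
drive_tool(
  steps=[
    [[0.003,0,-0.02],[0,0,0]],
    [[0.005,0,-0.035],[0,0,0]],
    [[0.006,0,-0.042],[0,0,0]],
    [[0.006,0.01,-0.042],[0,0,0]],
    [[0.006,0.025,-0.042],[0,0,0]],
    [[0.006,0.035,-0.042],[0,0,0]],
    [[0.006,0.035,-0.042],[0,0,0]],
    [[0.006,0.035,-0.042],[0,0,0]],
    [[0.006,0.035,-0.042],[0,0,0]],
    [[0.006,0.035,-0.042],[0,0,0]],
  ],
)

```text
clock: 58.67
position: [486.8, -356.1, 246.0]
tcp_rot: [-1.571, 0.059, -0.061]
force: [-0.2, 0.4, -3.9]
gripper_width: 56.9
```

```bash
python3 g.py 486.1 -355.9 134.6
```

```text
[ 486.8 -356.1  246. ] [-1.571  0.059 -0.061] 58.7 [-0.2  0.4 -3.9] 56.9
[-0.0008  0.1114  0.0002]
```

Call:
drive_tool(
  steps=[
    [[-0.0005,0.006,0],[0,0,0]],
    [[-0.0005,0.014,0],[0,0,0]],
    [[-0.0005,0.024,0],[0,0,0]],
    [[-0.0005,0.036,0],[0,0,0]],
    [[-0.0005,0.048,0],[0,0,0]],
    [[-0.0005,0.06,0],[0,0,0]],
    [[-0.0005,0.072,0],[0,0,0]],
    [[-0.0005,0.084,0],[0,0,0]],
    [[-0.0005,0.094,0],[0,0,0]],
    [[-0.0005,0.099,0],[0,0,0]],
  ],
)

```text
clock: 59.5
position: [485.6, -356.0, 143.9]
tcp_rot: [-1.569, 0.062, -0.059]
force: [-1.0, 0.6, -4.1]
gripper_width: 56.8
```

Call:
drive_tool(
  steps=[
    [[0,0,0],[0,0,0]],
    [[0,0,0],[0,0,0]],
    [[0,0,0],[0,0,0]],
  ],
)

```text
clock: 59.75
position: [486.3, -356.5, 146.8]
tcp_rot: [-1.571, 0.06, -0.061]
force: [-0.1, 0.0, -3.2]
gripper_width: 57.1
```

```bash
python3 g.py 486.1 -355.9 134.6
```

```text
[ 486.3 -356.5  146.8] [-1.571  0.06  -0.061] 59.8 [-0.1  0.  -3.2] 57.1
[-0.0003  0.0122  0.0006]
```

Call:
drive_tool(
  steps=[
    [[0,0.004,0],[0,0,0]],
    [[0,0.007,0],[0,0,0]],
    [[0,0.009,0],[0,0,0]],
    [[0,0.011,0],[0,0,0]],
    [[0,0.0115,0],[0,0,0]],
    [[0,0.012,0],[0,0,0]],
    [[0,0.012,0],[0,0,0]],
  ],
)

```text
clock: 60.33
position: [486.1, -356.3, 134.7]
tcp_rot: [-1.57, 0.06, -0.061]
force: [-1.9, 0.8, 4.2]
gripper_width: 57.1
```

Call:
drive_tool(
  steps=[
    [[0,0.0005,0],[0,0,0]],
    [[0,0.0005,0],[0,0,0]],
    [[0,0.0005,0],[0,0,0]],
  ],
)

```text
clock: 60.58
position: [486.1, -356.3, 134.6]
tcp_rot: [-1.57, 0.06, -0.061]
force: [-2.7, 1.8, 7.5]
gripper_width: 57.2
```

Call:
drive_tool(
  steps=[
    [[0,0,0],[0,0,0]],
    [[0,0,0],[0,0,0]],
    [[0,0,0],[0,0,0]],
    [[0,0,0],[0,0,0]],
    [[0,0,0],[0,0,0]],
    [[0,0,0],[0,0,0]],
  ],
  grip=0,
)

```text
clock: 61.08
position: [486.0, -356.3, 133.4]
tcp_rot: [-1.57, 0.06, -0.06]
force: [-0.8, -1.1, 0.1]
gripper_width: 85.5
```

Call:
drive_tool(
  steps=[
    [[0,-0.005,0],[0,0,0]],
    [[0,-0.02,0],[0,0,0]],
    [[0,-0.05,0],[0,0,0]],
    [[0,-0.08,0],[0,0,0]],
    [[0,-0.11,0],[0,0,0]],
    [[0,-0.14,0],[0,0,0]],
    [[0,-0.17,0],[0,0,0]],
    [[0,-0.2,0],[0,0,0]],
    [[0,-0.2,0],[0,0,0]],
    [[0,-0.2,0],[0,0,0]],
  ],
)

```text
clock: 61.92
position: [486.4, -356.5, 335.8]
tcp_rot: [-1.572, 0.058, -0.063]
force: [0.8, -1.2, -0.6]
gripper_width: 85.3
```

Call:
drive_tool(
  steps=[
    [[-0.03,0,0.035],[0,0,0]],
    [[-0.05,0,0.07],[0,0,0]],
    [[-0.07,0,0.1],[0,0,0]],
    [[-0.09,0,0.13],[0,0,0]],
    [[-0.1,0,0.17],[0,0,0]],
    [[-0.1,0,0.21],[0,0,0]],
    [[-0.1,0,0.25],[0,0,0]],
    [[-0.1,0,0.28],[0,0,0]],
    [[-0.1,0,0.3],[0,0,0]],
    [[-0.1,0,0.3],[0,0,0]],
  ],
)

```text
clock: 62.75
position: [409.0, -46.6, 332.6]
tcp_rot: [-1.569, 0.058, -0.057]
force: [0.0, -0.6, -0.3]
gripper_width: 85.1
```

Call:
drive_tool(
  steps=[
    [[0,0,0.03],[0,0,0]],
    [[0,0,0.06],[0,0,0]],
    [[0,0,0.06],[0,0,0]],
    [[0,0,0.06],[0,0,0]],
    [[0,0,0.06],[0,0,0]],
  ],
)

```text
clock: 63.17
position: [413.8, 9.9, 332.8]
tcp_rot: [-1.57, 0.061, -0.059]
force: [-0.3, -0.7, -0.8]
gripper_width: 85.2
```

```bash
python3 - <<'E'
from h import *
lids("scene")
d=imaging.snapshot("top");lids("top",d)
cv2.imwrite("pics/t2.png",d["pixels"][:,:,::-1])
d=imaging.snapshot("scene");cv2.imwrite("pics/s2.png",d["pixels"][90:290,70:400,::-1].repeat(2,0).repeat(2,1))
P=cloud(d);z=P[...,2];X,Y=P[...,0],P[...,1]
q=P[(z>91)&(z<97)&(X>440)&(X<650)&(Y>200)&(Y<420)][:,:2].astype(np.float32);print("tub scene",len(q),cv2.minEnclosingCircle(q))
print(arm.get_state()["position"],arm.get_state()["clock"])
E
```

```text
scene red 267 circ 500.2 -226.4 r 31.0 mean [ 500.8 -227.7] z 107.6
scene yellow 269 circ 426.9 -352.9 r 28.1 mean [ 426.6 -353.3] z 108.0
scene green 305 circ 491.5 -359.0 r 28.5 mean [ 491.3 -358.4] z 108.0
scene blue 244 circ 433.6 -288.3 r 27.5 mean [ 434.5 -288.2] z 107.8
scene black 222 circ 440.4 -223.4 r 27.3 mean [ 439.7 -223. ] z 108.0
top red 367 circ 494.5 -225.5 r 27.2 mean [ 494.1 -225.9] z 107.9
top yellow 380 circ 420.4 -351.0 r 27.6 mean [ 420.4 -350.6] z 107.7
top green 379 circ 485.9 -355.8 r 28.3 mean [ 485.5 -356.1] z 107.7
top blue 377 circ 427.9 -285.7 r 27.7 mean [ 427.3 -285.6] z 107.9
top black 345 circ 433.9 -220.0 r 27.0 mean [ 433.5 -219.6] z 107.8
tub scene 147 ((545.4119873046875, 310.9726867675781), 33.14120864868164)
[413.89728628   9.4053537  333.2344579 ] 63.3167
```

View pics/t2.png

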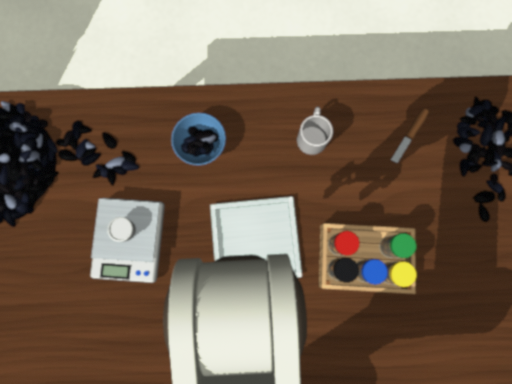

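View pics/s2.png

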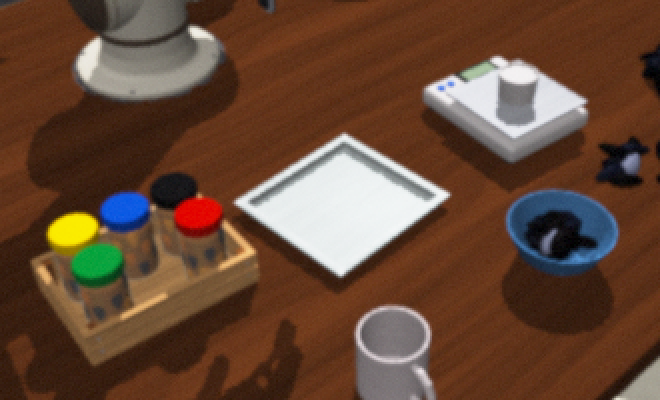

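The tub appears at (121,229) in the top view, which is the pan centre once its height is allowed for. All lids are within about 1 mm of where they started. Handing in.

```bash
python3 -c "
from cell import arm
print(arm.sign_off())"
```

```text
the job is handed in; nothing more can be done
None
```

The tub is on the scale and all five jars are back in their old places in the crate. I handed the job in at about 63 s of the 144 s allowed; the interface gave no verdict.

I stood red, green and blue on the tray, set the tub on the pan, then returned blue, red and green. Each item was lowered until the force reading showed contact, and only then released.

**Jars:** top and scene views put all five lids within about 1 to 2 mm of their start positions, with lid tops at about 108 mm, so all are upright.

**Tub:** the wrist and scene views put it 1 to 3 mm from the pan centre, well inside the 15 mm limit. The scene figure is rough because the fitted circle was about 3 mm too big.

**Bowl and arm:** the bowl looks unmoved in the pictures; I did not measure it. The arm was clear of everything with the gripper open.

**Disagreement:** the scene camera placed the lids about 6 mm farther in x than the top and wrist cameras. I relied on the top and wrist cameras, and the grasps came out centred. For each camera I compared only its own before and after pictures.

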